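# Charge the leach dish with ceramic media and start the stirrer

## Task

Using the scoop, and never touching the ceramic lumps with the fingers, move all five lumps from the blue tray into the glass dish on the stirrer, tipping them in from just above the dish. Once they are in, press the stirrer's red plunger fully down to start it and let it spring back. Finish with the scoop standing upright on its black mat, the dish still in its place on the stirrer and the bottles, jar and cup undisturbed.

Things in the scene. Friction and masses are not known exactly. Their poses are not given: they have to be found in the camera images.
- tray: fixed blue open tray, long axis x. Origin: centre of its underside. Inner floor 205 (x) x 100 (y) mm at z 4; walls upright, 4 mm thick, tops at z 50; outside 213 x 108. At the start the lumps lie at x -100 to +4, the floor from x +6 to +102 is clear; the -x end faces roughly to the robot
- chunk0: terracotta coloured glazed ceramic lump, a round lens with blunted rim, 26 mm across and 16 mm thick, about 18 g. Origin at its centre, z its short axis
- chunk1: terracotta coloured glazed ceramic lump, a round lens with blunted rim, 26 mm across and 16 mm thick, about 18 g. Origin at its centre, z its short axis
- chunk2: terracotta coloured glazed ceramic lump, a round lens with blunted rim, 26 mm across and 16 mm thick, about 18 g. Origin at its centre, z its short axis
- chunk3: terracotta coloured glazed ceramic lump, a round lens with blunted rim, 26 mm across and 16 mm thick, about 18 g. Origin at its centre, z its short axis
- chunk4: terracotta coloured glazed ceramic lump, a round lens with blunted rim, 26 mm across and 16 mm thick, about 18 g. Origin at its centre, z its short axis
- scoop: loose steel scoop, green handle, 0.2 kg. Origin: centre of the bowl's underside. Bowl x -42 to +42 mm, 90 wide (85 inside), flat floor 2 thick, open at the nose (-x), side walls to z 40 (none over the front 30 mm), rear wall to z 40. Handle: level bar along x, x +34 to +132, 20 wide (y), 18 high, centred at z 72, on a neck inside the rear wall at x 34 to 42
- scoop_grip (a point): point in the middle of the scoop's handle section where it is best pinched: x +75, y 0, z 72 mm in the scoop frame; axes as the scoop
- scoop_lip (a point): middle of the scoop's front lip, underside: x -42, y 0, z 0 mm in the scoop frame
- mat: fixed black rubber mat 260 (x) x 150 (y) x 3 mm on the table, the scoop's place. Origin: centre of its underside
- stirrer: fixed slim white stirrer, a slab 260 (x) x 190 (y) x 30 mm with a blue stripe on its -x edge. Origin: centre of its underside. Its grey round plate is centred at x +35 mm, its red plunger at x -95 mm
- plate (a point): centre of the stirrer's grey plate on its top face, z 30 mm; the dish stands here
- dish: loose straight-sided glass dish, outer radius 85 mm, 60 mm high, wall and base 5 mm, 0.7 kg, open upward. Origin: centre of its underside, standing on the stirrer (rim 90 mm above the table)
- plunger_top (a point): centre of the top face of the red round plunger (34 mm across), about 58 mm above the table when out; pressed straight down
- plunger (a joint): travel of the plunger, m: 0 out, 0.012 fully down. Sprung; fully down takes about 8 N
- sample_bottle: bystander: clear glass sample bottle with white cap, radius 30, height 125 mm. Origin: centre of its underside
- amber_jar: bystander: amber jar with white cap, radius 32, height 100 mm. Origin: centre of its underside
- cup: bystander: white plastic cup, rim radius 34, height 85 mm. Origin: centre of its underside
- reagent_bottle: bystander: white plastic bottle with blue cap, radius 30, height 150 mm. Origin: centre of its underside
There are look-alikes about, which are no part of the job. Leave any orange look-alike of the scoop alone.

How it is judged:
By the outcome, as a careful person would: the job done as asked, in the order asked, and still so for the second after the job is handed in, with the robot touching nothing.
It also fails if it takes over 72 s, if anything falls off the work surface, if the arm or the gripper's body presses on something with over 40 N, if the wrist force passes 120 N, or if a joint passes its speed limit or range.

## Robot

A 7-joint arm with a two-finger parallel gripper is mounted at the origin on the work surface. World frame = base frame: x ahead of the robot, y to its left, z up, the work surface at z = 0. Lengths are in mm, angles in rad, forces in N, time in s.
With the tool pointing down it reaches from about 400 to 875 mm from the base axis. Payload 4.4 kg.
Tool frame: the origin (TCP) lies at the very end of the fingers, on their centre line; the grasp point (between the pads) lies 19 mm behind it; z points along the fingers, y is the line along which they close (so a half turn about z gives the same grasp; the last joint's range is limited). The gripper opens to 85 mm and grips with 20 to 120 N. Pads are 22 mm wide; open, the fingers measure 114 mm over their backs; the gripper's body (76 mm by 85 mm) begins 54 mm behind the grasp point. The pads swing forward as they close: fully open they stand 13 mm farther back than shut.
Start: joints at [1.078, 0.628, 0.038, 1.517, -0.027, 0.996, -0.02], TCP at [269.102, -591.694, 231.313] pointing down, gripper open.
Joint ranges: [-3.06, 3.06], [-0.37, 2.12], [-1.25, 1.32], [0.18, 2.47], [-1.1, 4.24], [0.23, 1.98], [-2.94, 2.94]. Speed limits (rad/s): [2.57, 2.57, 3.14, 3.14, 3.14, 3.14, 3.14].

## Interface

Orientations are given as [roll, pitch, yaw] about the fixed x, y, z axes, in that order (R = Rz(yaw) Ry(pitch) Rx(roll)).
In Python, from cell import status, get_image, ctrl, models gives the robot as it stands.
- The arm moves only by the shell command python3 -m handwheel 'ROWS' [OPENING]. ROWS is JSON, a list of rows, each an object with "delta_pos": the shift along the world's x, y, z in cm, a list of three; "yaw": the turn about the world's z in rad. A call has 1 to 10 rows; each row shifts and turns the commanded pose from where the row before left it; what a row does not reach is not made up. A row lasts 1/12 s, in which the tool goes at most 41.7 mm and 7.16 degrees, less where a joint would pass 70% of its speed; a pose out of reach is approached as far as the arm can. A call is refused whole if a number of a shift passes 4.17 or a number of a turn 0.125, either way. A call with a gripper value outside its range is refused whole. OPENING is the opening, from -1 (shut) to 1 (fully open), set as the call begins (- or left out, the last holds). The fingers move at their own pace and stop on an object; the grip force is fixed at half the most. Time passes only in rows, so rows that do not move let the fingers close. It gives the time, the measured TCP pose, the force, the opening and the grip force at its end, in the units of the state.
- status.read_state(): the state, without advancing time (a new reading comes with each control period).
- get_image(name): name is "scene" or "top"; returns a dict with "color" (480x640x3 uint8, red, green, blue), "z_map" (480x640 float32, mm along the optical axis (not along the pixel's ray), 0 where there is no reading), "fx", "fy", "cx", "cy" (pixels), "position" and "rotation" of the camera in the world. Camera axes: x right, y up, looking along -z (the intrinsics and any distortion apply to the point x, -y, -z); pixel columns grow to the right and rows downward; lengths in mm; the calibration is good to about 2 mm. A picture is of the moment at which its call begins.
- ctrl.finish_job(): hands the job in; it is judged then, once.
Trained networks look in a picture, given as the dict that the camera call returned (one of the last four; its "shot" number tells which), for a name from the list of things; names that differ only in an ending like _2 or _b are one class to them, and where a whole thing is asked for, a point or a joint stands for the part that bears it (a point fixed in the world has none). Each returns a list of dicts, best first, with "score" (0 to 1); they miss things now and then, are a little off and sometimes report something else, mostly with a low value. They report only what shows in the picture. A call takes as long as a camera call. They do not tell look-alikes from the thing itself.
- models.boxes_of(picture, name): "rect" ([left, top, right, bottom] in pixels, round what is visible of it).
The state is a dict: "clock": time; "qpos": joint angles; "qd": joint speeds; "tau": joint torques, N m; "eef_pos": TCP position; "tool_rot": TCP orientation; "force": force on the tool from outside, world axes, zero at the start; "torque": the same for the moment, N m; "width": finger opening in mm; "gripper_force": force on a finger pad.
Only numpy, scipy, OpenCV 4.12 (cv2) and the standard library are available. Lean on these libraries where they do the work, as an engineer would, in place of code of your own. Each camera call takes 0.05 s, during which the arm holds its last target. There are 200 camera calls.

## Working session

There is one attempt and no reset: what is moved stays moved. The work goes in short steps, Python scripts to look and compute and a shell command to move; the robot and the scene stay as the last step left them, time stands still between calls to the robot, and variables do not carry over. Pictures are saved under pics/ and viewed, at most 10 in all, crops included, and the job is handed in when it is done.

```bash
ls; mkdir -p pics; cat > h.py <<'E'
import numpy as np, cv2
from cell import status, get_image, ctrl, models
def world(p,u,v,d=None):
    """pixel -> world using z_map (or given depth)"""
    u=np.asarray(u,float);v=np.asarray(v,float)
    if d is None: d=p["z_map"][v.astype(int),u.astype(int)]
    c=np.stack([(u-p["cx"])/p["fx"]*d,-(v-p["cy"])/p["fy"]*d,-d],-1)
    return c@np.array(p["rotation"]).T+np.array(p["position"])
def cloud(p):
    v,u=np.mgrid[0:480,0:640]
    return world(p,u,v)
def save(p,n): cv2.imwrite("pics/"+n,p["color"][:,:,::-1])
E
python3 - <<'E'
from h import *
s=status.read_state();print(s)
for n in("scene","top"):
    p=get_image(n);save(p,n+"0.png");print(n,[ (k,p[k]) for k in p if k not in("color","z_map")])
    for o in("tray","chunk0","scoop","mat","stirrer","dish","plunger_top","sample_bottle","amber_jar","cup","reagent_bottle"):
        for b in models.boxes_of(p,o)[:6]:
            r=b["rect"];u,v=(r[0]+r[2])/2,(r[1]+r[3])/2
            print(o,round(b["score"],2),np.round(r).astype(int),np.round(world(p,u,v)).astype(int))
E
```

```text
pics
{'clock': 0.0, 'qpos': array([ 1.07821181,  0.62930638,  0.0384343 ,  1.51839649, -0.02704444,
        0.99633291, -0.0200317 ]), 'qd': array([-1.45194165e-04, -4.34258947e-05, -1.67976906e-03,  8.89987620e-05,
        1.04470072e-04, -1.31621848e-03, -1.40777437e-03]), 'tau': array([-2.27560472e-04, -5.63411629e+01,  1.22629222e+00, -1.93448943e+01,
        1.09888767e-02,  1.04797538e-02,  6.43296914e-06]), 'eef_pos': array([ 268.8375824 , -591.08576773,  230.40561215]), 'tool_rot': array([-3.13966660e+00, -1.74667435e-05,  4.26734162e-01]), 'force': array([-0.44106358,  0.64550113,  0.17077769]), 'torque': array([ 0.03151635, -0.01169855, -0.01760971]), 'gripper_force': 0.0, 'width': 85.33096584467009}
scene [('fx', 603.7101853698691), ('fy', 603.7101853698691), ('cx', 322.19617088049654), ('cy', 229.0693838803523), ('position', array([1564.25749361,  180.63609358,  995.69765516])), ('rotation', array([ 0.87440126, -0.01419968,  1.75965348])), ('shot', 1)]
tray 0.85 [271 219 359 303] [-1011 -2395 -1580]
tray 0.7 [438 246 481 282] [ -527 -1911 -1096]
tray 0.29 [152 202 253 285
[... 1402 characters left out ...]
534 228] [2795 2459 3962]
scoop 0.78 [166 205 211 277] [2565 2229 3732]
scoop 0.62 [142 334 220 372] [2533 2197 3699]
mat 0.62 [153 185 244 302] [2695 2359 3861]
stirrer 0.91 [384 182 478 291] [2722 2386 3889]
stirrer 0.61 [166 206 208 279] [2569 2233 3736]
dish 0.94 [400 181 470 255] [2720 2384 3887]
dish 0.49 [433 266 450 277] [2677 2341 3844]
plunger_top 0.74 [432 263 447 277] [2671 2335 3838]
sample_bottle 0.61 [ 99 177 136 212] [2504 2168 3671]
sample_bottle 0.47 [432 263 448 277] [2671 2335 3838]
amber_jar 0.84 [347 111 375 145] [2633 2297 3799]
cup 0.78 [500 200 532 230] [2795 2459 3962]
cup 0.72 [ 98 178 136 213] [2502 2166 3669]
reagent_bottle 0.79 [254 113 283 143] [2589 2253 3756]
```

```bash
sed -i 's/^import numpy.*/&\nfrom scipy.spatial.transform import Rotation as Ro/; s/np.array(p\["rotation"\]).T/Ro.from_euler("xyz",p["rotation"]).as_matrix().T/' h.py
python3 - <<'E'
from h import *
p=get_image("top")
for n,r in dict(tray=[288,186,359,282],c=[299,244,314,253],c1=[324,234,338,246],c2=[306,229,314,240],scoopA=[166,205,211,277],scoopB=[142,334,220,372],mat=[153,185,244,302],stir=[384,182,478,291],dish=[400,181,470,255],plunger=[432,263,447,277],sb=[99,177,136,212],jar=[347,111,375,145],cup=[500,200,532,230],rb=[254,113,283,143]).items():
    print(n,np.round(world(p,(r[0]+r[2])/2,(r[1]+r[3])/2)))
print(np.round(world(p,[250,320],[400,330])))
E
```

```text
tray [523. -20.   7.]
c [484.  23.  23.]
c1 [506. -39.  18.]
c2 [521.  15.  15.]
scoopA [495. 311.  80.]
scoopB [226. 321.  80.]
mat [497. 302.  -5.]
stir [ 516. -292.   33.]
dish [ 563. -303.   33.]
plunger [ 429. -307.   57.]
sb [600. 472. 126.]
jar [ 775. -109.  103.]
cup [ 576. -519.    8.]
rb [769. 117. 115.]
[[103. 162.  -0.]
 [278. -13.  -6.]]
```

View pics/top0.png

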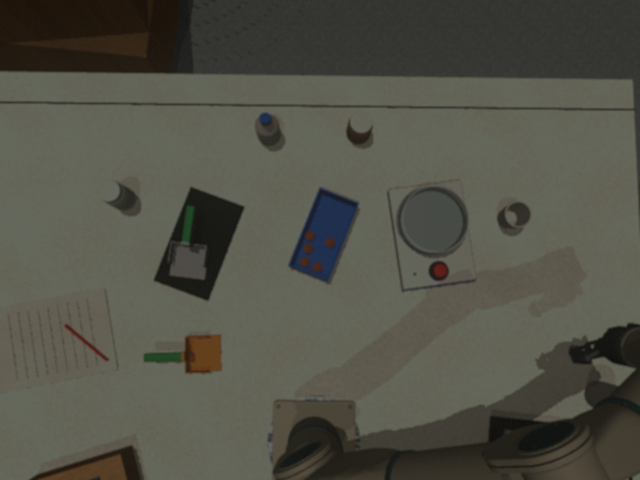

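View pics/scene0.png

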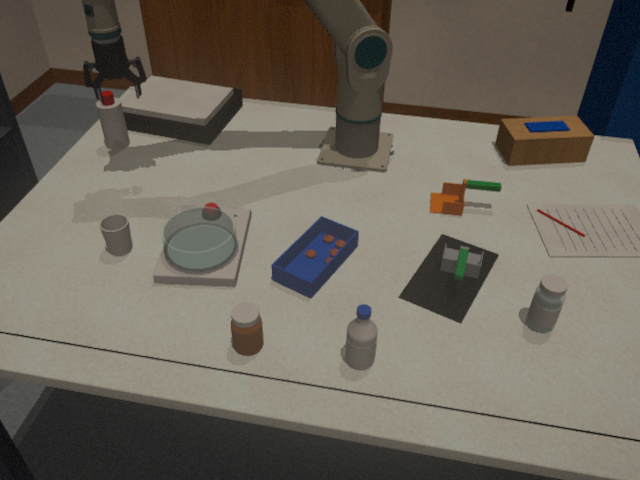

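```bash
cat >> h.py <<'E'
def plane(p,uv,z):
    """pixel rays -> world points at height z"""
    uv=np.atleast_2d(np.asarray(uv,float)); o=np.array(p["position"])
    r=np.stack([(uv[:,0]-p["cx"])/p["fx"],-(uv[:,1]-p["cy"])/p["fy"],-np.ones(len(uv))],-1)@Ro.from_euler("xyz",p["rotation"]).as_matrix().T
    return o+r*((z-o[2])/r[:,2])[:,None]
def blob(p,mask,z,win):
    m=np.zeros((480,640),np.uint8);l,t,r,b=win;m[t:b,l:r]=mask[t:b,l:r]
    n,lab,st,_=cv2.connectedComponentsWithStats(m)
    k=1+np.argmax(st[1:,4]);v,u=np.nonzero(lab==k)
    w=plane(p,np.stack([u,v],1),z)[:,:2].astype(np.float32)
    (c,s,a)=cv2.minAreaRect(w);bx=cv2.boxPoints((c,s,a))
    e=max((bx[1]-bx[0],bx[2]-bx[1]),key=np.linalg.norm)
    return np.round(w.mean(0),1),np.round(c,1),np.round(s,1),round(float(np.arctan(e[1]/e[0])),3),len(u)
E
python3 - <<'E'
from h import *
p=get_image("top");c=p["color"].astype(int);R,G,B=c[...,0],c[...,1],c[...,2]
hsv=cv2.cvtColor(p["color"],cv2.COLOR_RGB2HSV)
green=(G>R*1.4)&(G>B*1.4)&(G>40); blue=(B>R*1.4)&(B>G*1.2)
red=(R>G*2)&(R>B*2)&(R>90); dark=(c.max(-1)<50)
print("green",blob(p,green,81,(150,190,230,290)))
print("tray rim",blob(p,blue|((R>G*1.25)&(c.max(-1)>0)),50,(280,175,370,295)))
print("plunger",blob(p,red,58,(415,250,460,290)))
print("mat",blob(p,dark,3,(140,180,250,305)))
crop=lambda x0,y0,x1,y1,f:cv2.resize(p["color"][y0:y1,x0:x1,::-1],None,fx=f,fy=f,interpolation=cv2.INTER_CUBIC)
a=crop(135,180,255,380,3);b=crop(280,175,485,300,2.6)
H=600;out=np.zeros((H,800,3),np.uint8);out[:600,:a.shape[1]]=a
b=cv2.resize(b,(430,262));out[0:262,365:795]=b
t=crop(284,225,346,290,5);out[270:270+t.shape[0],370:370+t.shape[1]]=t
cv2.imwrite("pics/crop1.png",cv2.convertScaleAbs(out,alpha=1.8))
E
timeout 20 python3 -m handwheel --help 2>&1 | head -20
```

```text
green (array([538.8, 313.6], dtype=float32), array([539.1, 313.6]), array([20.7, 89.9]), -0.114, 311)
tray rim (array([518.3, -19.6], dtype=float32), array([518.2, -19.3]), array([105.7, 211.9]), -0.373, 3463)
plunger (array([ 428.7, -307.4], dtype=float32), array([ 428.2, -307.1]), array([22.4, 22.5]), -0.014, 83)
mat (array([505.6, 291.4], dtype=float32), array([498.1, 299.6]), array([146.8, 256.4]), -0.348, 4310)
invalid input: not JSON, or not a number
```

View pics/crop1.png

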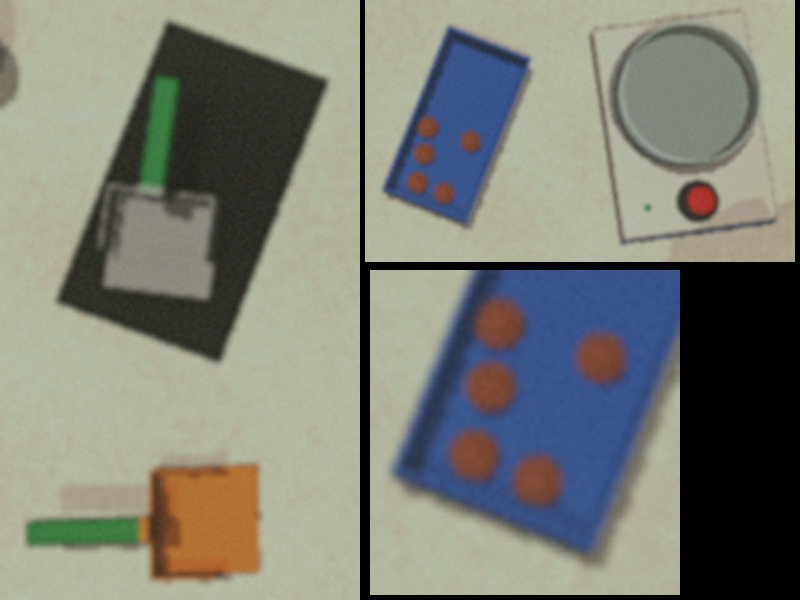

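Two scoops: steel-bowled one at top px (188,260) on the black mat, orange one at (205,353) off it. The steel one matches the description. The crop shows five lumps, all in the robot-side half of the tray.

```bash
python3 - <<'E'
from h import *
p=get_image("top")
w=plane(p,[[135+103/3,180+287/3],[135+210/3,180+298/3]],5)
print("nose corners",np.round(w,1), "mid",np.round(w.mean(0),1),"w",np.linalg.norm(w[0]-w[1]))
d=np.array([np.cos(-.114),np.sin(-.114)]);m=w.mean(0)[:2]
print("grip from nose",m+117*d,"green ends along axis",[ (np.array([539.1,313.6])-m)@d+s*45 for s in(-1,1)])
g=cv2.cvtColor(p["color"],cv2.COLOR_RGB2GRAY)
print("dish rim by box",plane(p,[435,218],90))
cc=cv2.HoughCircles(cv2.medianBlur(g,3)[170:265,390:480],cv2.HOUGH_GRADIENT,1,50,param1=60,param2=15,minRadius=28,maxRadius=40)
print(cc); 
if cc is not None:
  for c in cc[0][:3]: print(plane(p,[c[0]+390,c[1]+170],90),plane(p,[c[0]+390,c[1]+170],35),c[2]*1430/590)
s=get_image("scene")
for b in models.boxes_of(s,"dish")[:1]: print(b)
c=s["color"].astype(int);R,G,B=c[...,0],c[...,1],c[...,2]
print("green scene",blob(s,(G>R*1.3)&(G>B*1.3)&(G>40),78,(430,230,500,290)))
print("plunger scene",blob(s,(R>G*1.8)&(R>B*1.8)&(R>80),57,(195,195,225,215)))
E
```

```text
nose corners [[413.6 372.5   5. ]
 [404.8 281.6   5. ]] mid [409.2 327.    5. ] w 91.32680348771602
grip from nose [525.42450773 313.70582073] green ends along axis [np.float64(85.59876257266376), np.float64(175.59876257266376)]
dish rim by box [[ 554.87079556 -290.95714046   90.        ]]
[[[43.5 49.5 33.2]]]
[[ 551.14039959 -287.22414886   90.        ]] [[ 558.88170287 -298.84460735   35.        ]] 80.4678
{'rect': [163.1, 205.7, 235.9, 270.1], 'score': 0.89}
green scene (array([539.4, 312.8], dtype=float32), array([537.8, 312.9]), array([ 19.7, 107.5]), -0.12, 285)
plunger scene (array([ 422.3, -310.3], dtype=float32), array([ 421.4, -310.7]), array([29.8, 14.6]), 1.554, 37)
```

```bash
python3 -m handwheel '[{"delta_pos":[1,4,0],"yaw":-0.108},{"delta_pos":[1,4,0],"yaw":-0.108},{"delta_pos":[1,4,0],"yaw":-0.108},{"delta_pos":[1,4,0],"yaw":-0.108},{"delta_pos":[1,4,0],"yaw":-0.109},{"delta_pos":[1,4,0],"yaw":0},{"delta_pos":[1,4,0],"yaw":0},{"delta_pos":[1,4,0],"yaw":0},{"delta_pos":[1,4,0],"yaw":0},{"delta_pos":[1,4,0],"yaw":0}]' 1
python3 -m handwheel '[{"delta_pos":[1,4,0]},{"delta_pos":[1,4,0]},{"delta_pos":[1,4,0]},{"delta_pos":[1,4,0]},{"delta_pos":[1,4,0]},{"delta_pos":[1,4,0]},{"delta_pos":[1,4,0]},{"delta_pos":[1,4,0]},{"delta_pos":[1,4,0]},{"delta_pos":[1,4,0]}]'
```

```text
clock: 2.28
eef_pos: [369.4, -189.9, 231.7]
tool_rot: [3.141, -0.001, -0.114]
force: [0.3, -0.1, -0.4]
width: 85.6
gripper_force: 0.0schema error: expected keys delta_pos, yaw
```

```bash
python3 -m handwheel '[{"delta_pos":[1.2,4,0],"yaw":0},{"delta_pos":[1.2,4,0],"yaw":0},{"delta_pos":[1.2,4,0],"yaw":0},{"delta_pos":[1.2,4,0],"yaw":0},{"delta_pos":[1.2,4,0],"yaw":0},{"delta_pos":[1.2,4,0],"yaw":0},{"delta_pos":[1.2,4,0],"yaw":0},{"delta_pos":[1.2,4,0],"yaw":0},{"delta_pos":[1.2,4,0],"yaw":0},{"delta_pos":[1.2,4,0],"yaw":0}]'
python3 -m handwheel '[{"delta_pos":[1.2,3.5,-2],"yaw":0},{"delta_pos":[1.2,3.5,-2],"yaw":0},{"delta_pos":[1.3,3.4,-2],"yaw":0},{"delta_pos":[0,0,-2],"yaw":0},{"delta_pos":[0,0,0],"yaw":0},{"delta_pos":[0,0,0],"yaw":0}]'
python3 - <<'E'
from h import *
print(status.read_state()["qpos"].round(2))
p=get_image("top");c=p["color"][150:320,120:270,::-1];s=get_image("scene")
a=cv2.resize(c,None,fx=2.6,fy=2.6);b=cv2.resize(s["color"][140:330,390:540,::-1],None,fx=2.5,fy=2.5)
o=np.zeros((480,780,3),np.uint8);o[:a.shape[0],:a.shape[1]]=a;o[:b.shape[0],400:400+b.shape[1]]=b
cv2.imwrite("pics/g1.png",cv2.convertScaleAbs(o,alpha=1.6))
E
```

```text
clock: 3.12
eef_pos: [489.1, 209.6, 231.6]
tool_rot: [-3.141, -0.001, -0.114]
force: [0.5, -0.4, 0.4]
width: 85.3
gripper_force: 0.0
clock: 3.62
eef_pos: [524.8, 310.1, 150.6]
tool_rot: [3.139, 0.002, -0.114]
force: [-0.6, -1.1, 0.3]
width: 85.4
gripper_force: 0.0
[-0.62  0.67  0.06  1.71 -0.05  0.77 -2.22]
```

View pics/g1.png

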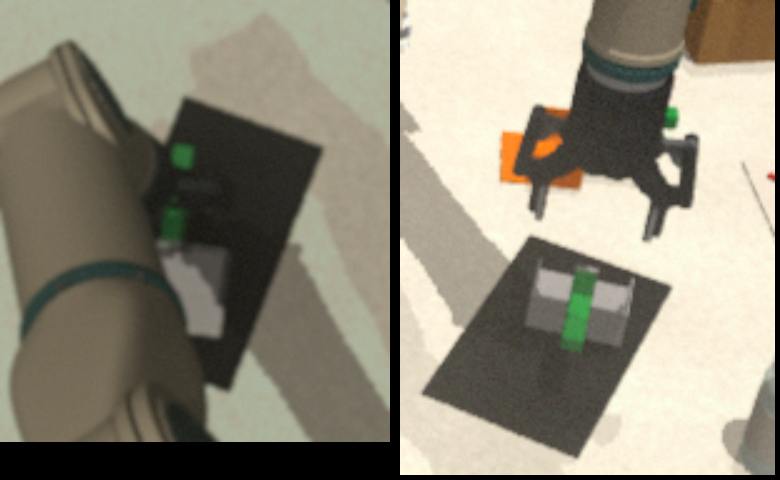

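The picture shows the open gripper straddling the green handle on the mat (scene crop (575,305)), so it is well aligned. I'll descend and grip.

```bash
python3 -m handwheel '[{"delta_pos":[0.1,0.4,-2.3],"yaw":0},{"delta_pos":[0,0,-2.3],"yaw":0},{"delta_pos":[0,0,-2.3],"yaw":0},{"delta_pos":[0,0,-2.35],"yaw":0},{"delta_pos":[0,0,0],"yaw":0}]'
python3 -m handwheel '[{"delta_pos":[0,0,0],"yaw":0},{"delta_pos":[0,0,0],"yaw":0},{"delta_pos":[0,0,0],"yaw":0},{"delta_pos":[0,0,0],"yaw":0},{"delta_pos":[0,0,0],"yaw":0},{"delta_pos":[0,0,0],"yaw":0}]' -1
python3 -m handwheel '[{"delta_pos":[0,0,1.5],"yaw":0},{"delta_pos":[0,0,1.5],"yaw":0},{"delta_pos":[0,0,0],"yaw":0},{"delta_pos":[0,0,0],"yaw":0}]'
python3 - <<'E'
from h import *
s=status.read_state();print(s["force"],s["torque"])
E
```

```text
clock: 4.13
eef_pos: [525.1, 312.4, 57.1]
tool_rot: [3.138, 0.004, -0.116]
force: [-1.1, -0.4, -0.4]
width: 85.7
gripper_force: 0.0
clock: 4.63
eef_pos: [527.3, 314.9, 60.4]
tool_rot: [-3.141, -0.001, -0.114]
force: [-0.4, -0.4, 6.3]
width: 18.6
gripper_force: 61.9
clock: 4.97
eef_pos: [527.0, 315.1, 89.7]
tool_rot: [-3.141, -0.001, -0.114]
force: [0.4, 0.5, -1.5]
width: 18.9
gripper_force: 60.9
[ 0.43026828  0.54848686 -1.51549177] [-0.01640319  0.01813327  0.00354105]
```

```bash
cat >> h.py <<'E'
def tilt(tag=None,win=(380,120,540,330)):
    s=get_image("scene");c=s["color"].astype(int);R,G,B=c[...,0],c[...,1],c[...,2]
    m=(G>R*1.3)&(G>B*1.3)&(G>40)
    l,t,r,b=win;mm=np.zeros_like(m);mm[t:b,l:r]=m[t:b,l:r]
    st=status.read_state()
    print("w",round(float(st["width"]),1),"f",round(float(st["gripper_force"]),1),"F",st["force"].round(1),"T",st["torque"].round(3))
    return s
E
python3 - <<'E'
from h import *
s=tilt();a=cv2.resize(s["color"][140:330,390:540,::-1],None,fx=2.4,fy=2.4);cv2.imwrite("pics/_a.png",a)
E
python3 -m handwheel '[{"delta_pos":[0,0,0],"yaw":0},{"delta_pos":[0,0,0],"yaw":0}]' -0.6
python3 -m handwheel '[{"delta_pos":[0,0,0],"yaw":0},{"delta_pos":[0,0,0],"yaw":0}]' -0.56
python3 - <<'E'
from h import *
s=tilt();b=cv2.resize(s["color"][140:330,390:540,::-1],None,fx=2.4,fy=2.4)
o=np.hstack([cv2.imread("pics/_a.png"),b]);cv2.imwrite("pics/t1.png",cv2.convertScaleAbs(o,alpha=1.6))
E
```

```text
w 18.8 f 60.9 F [-1.1  0.3 -1.7] T [-0.034 -0.059  0.022]
clock: 5.18
eef_pos: [525.9, 314.4, 88.2]
tool_rot: [3.14, 0.001, -0.114]
force: [-0.1, -0.5, -1.1]
width: 18.7
gripper_force: 60.9
clock: 5.35
eef_pos: [526.3, 314.6, 88.6]
tool_rot: [3.141, 0.001, -0.114]
force: [0.4, 0.6, -1.9]
width: 19.0
gripper_force: 52.5
w 19.1 f 52.5 F [ 0.5 -0.5 -2.3] T [-0.028 -0.068  0.024]
```

View pics/t1.png

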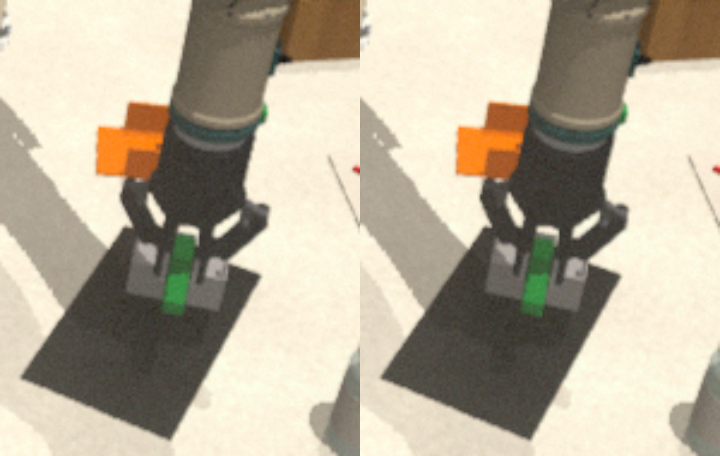

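```bash
cat >> h.py <<'E'
def t2(win=(380,120,500,330)):
    s=tilt();c=s["color"].astype(int);R,G,B=c[...,0],c[...,1],c[...,2]
    m=((G>R*1.3)&(G>B*1.3)&(G>40)).astype(np.uint8)
    l,t,r,b=win;n,lab,st,_=cv2.connectedComponentsWithStats(m[t:b,l:r]);print("green bbox",st[1+np.argmax(st[1:,4])]+[l,t,0,0,0])
    return s
E
T='from h import *;t2()'
python3 -c "$T"
python3 -m handwheel '[{"delta_pos":[0,0,0],"yaw":0},{"delta_pos":[0,0,0],"yaw":0}]' -0.545|tail -2; python3 -c "$T"
python3 -m handwheel '[{"delta_pos":[0,0,0],"yaw":0},{"delta_pos":[0,0,0],"yaw":0}]' -0.53|tail -2;python3 -c "$T"
python3 -m handwheel '[{"delta_pos":[0,0,0],"yaw":0},{"delta_pos":[0,0,0],"yaw":0}]' -0.52|tail -2;python3 -c "$T"
```

```text
w 19.3 f 52.5 F [ 0.5  0.4 -1.9] T [ 0.026 -0.091 -0.023]
green bbox [457 238  14  34 298]
width: 19.5
gripper_force: 25.2
w 19.5 f 25.2 F [ 0.3 -0.5 -1.9] T [ 0.054 -0.064  0.023]
green bbox [457 238  14  34 301]
width: 19.9
gripper_force: 0.8
w 19.8 f 0.8 F [ 0.7 -0.  -0.2] T [0.01  0.004 0.003]
green bbox [457 244  13  28 253]
width: 20.5
gripper_force: 0.0
w 20.6 f 0.0 F [ 0.6  0.2 -0.1] T [ 0.025 -0.02   0.016]
green bbox [453 256  15  36 325]
```

```bash
T='from h import *;t2()'
python3 -m handwheel '[{"delta_pos":[0,0,-1.5],"yaw":0},{"delta_pos":[0,0,-1.3],"yaw":0},{"delta_pos":[0,0,0],"yaw":0},{"delta_pos":[0,0,0],"yaw":0}]' -0.45;python3 -c "$T"
python3 -m handwheel '[{"delta_pos":[0,0,0],"yaw":0},{"delta_pos":[0,0,0],"yaw":0},{"delta_pos":[0,0,0],"yaw":0}]' -1
python3 -m handwheel '[{"delta_pos":[0,0,2],"yaw":0},{"delta_pos":[0,0,2],"yaw":0},{"delta_pos":[0,0,2],"yaw":0},{"delta_pos":[0,0,0],"yaw":0},{"delta_pos":[0,0,0],"yaw":0}]' -1;python3 -c "$T"
python3 -m handwheel '[{"delta_pos":[0,0,0],"yaw":0},{"delta_pos":[0,0,0],"yaw":0}]' -0.54|tail -2; python3 -c "$T"
python3 -m handwheel '[{"delta_pos":[0,0,0],"yaw":0},{"delta_pos":[0,0,0],"yaw":0}]' -0.537|tail -2; python3 -c "$T"
python3 -m handwheel '[{"delta_pos":[0,0,0],"yaw":0}]' -0.535|tail -2; python3 -c "$T"
```

```text
clock: 6.43
eef_pos: [525.8, 314.3, 60.2]
tool_rot: [3.14, 0.002, -0.114]
force: [0.4, -0.3, -0.4]
width: 23.7
gripper_force: 0.0
w 23.4 f 0.0 F [ 0.9 -0.8  0.7] T [-0.001  0.038 -0.002]
green bbox [454 252  15  34 303]
clock: 6.73
eef_pos: [526.9, 314.8, 61.6]
tool_rot: [-3.141, -0.001, -0.114]
force: [0.3, -0.2, -1.3]
width: 18.6
gripper_force: 61.3
clock: 7.15
eef_pos: [527.3, 315.2, 122.2]
tool_rot: [-3.14, -0.002, -0.114]
force: [0.3, -0.5, -2.1]
width: 18.8
gripper_force: 61.3
w 18.9 f 61.3 F [-0.1  0.1 -1.8] T [-0.047 -0.051  0.012]
green bbox [459 231  14  35 307]
width: 20.0
gripper_force: 15.1
w 19.8 f 15.1 F [-0.1  0.1 -0.9] T [-0.006 -0.092 -0.043]
green bbox [458 232  15  34 308]
width: 20.0
gripper_force: 9.8
w 19.7 f 9.8 F [-0.4  0.2 -1.7] T [ 0.002 -0.064 -0.063]
green bbox [458 233  15  33 305]
width: 19.9
gripper_force: 6.0
w 19.8 f 6.0 F [-1.   0.1 -1.4] T [-0.012 -0.045  0.033]
green bbox [458 232  15  34 314]
```

```bash
T='from h import *;t2()'
python3 -m handwheel '[{"delta_pos":[0,0,0],"yaw":0}]' -0.534|tail -1; python3 -c "$T"
python3 -m handwheel '[{"delta_pos":[0,0,0],"yaw":0}]' -0.5333|tail -1; python3 -c "$T"
python3 -m handwheel '[{"delta_pos":[0,0,0],"yaw":0}]' -0.5327|tail -1; python3 -c "$T"
python3 -m handwheel '[{"delta_pos":[0,0,0],"yaw":0}]' -1|tail -1; python3 -c 'from h import *
s=t2();cv2.imwrite("pics/t2.png",cv2.convertScaleAbs(cv2.resize(s["color"][140:330,390:540,::-1],None,fx=3,fy=3),alpha=1.6))'
```

```text
gripper_force: 4.1
w 19.9 f 4.1 F [ 0.9 -0.  -1.9] T [-0.053 -0.022  0.049]
green bbox [458 232  15  33 301]
gripper_force: 2.7
w 19.7 f 2.7 F [ 0.1 -0.4 -1.8] T [-0.015  0.013  0.025]
green bbox [460 235  13  23 207]
gripper_force: 1.5
w 19.7 f 1.5 F [ 0.2  0.5 -1.2] T [-0.046 -0.045  0.063]
green bbox [461 239  11  10  77]
gripper_force: 60.2
w 18.7 f 60.2 F [0.4 0.  0.2] T [-0.059 -0.067  0.057]
green bbox [462 239  11  11  90]
```

View pics/t2.png

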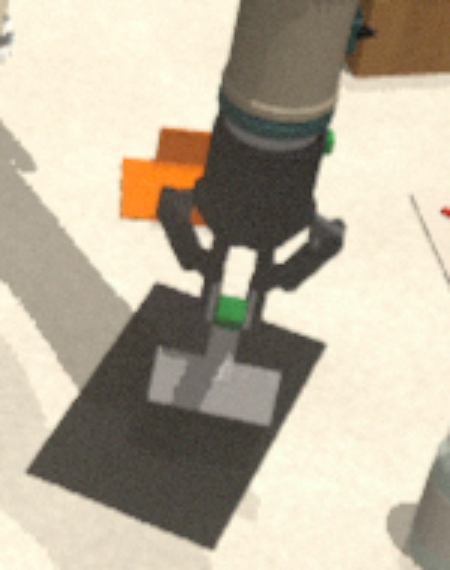

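The picture shows the scoop pitched about 50° nose-down in the grip, handle end at (232,312). So easing the grip to about 2–3 N tips it in a controlled way. Next I roll it back to level against the mat.

```bash
T='from h import *;t2()'
python3 -m handwheel '[{"delta_pos":[1.1,-0.13,-0.3],"yaw":0},{"delta_pos":[1.1,-0.13,-0.3],"yaw":0},{"delta_pos":[1.1,-0.13,-0.45],"yaw":0},{"delta_pos":[1.1,-0.13,-0.45],"yaw":0},{"delta_pos":[1,-0.12,-0.65],"yaw":0},{"delta_pos":[1,-0.12,-0.65],"yaw":0},{"delta_pos":[0.9,-0.1,-0.85],"yaw":0},{"delta_pos":[0.9,-0.1,-0.85],"yaw":0},{"delta_pos":[0.7,-0.08,-0.95],"yaw":0},{"delta_pos":[0.7,-0.08,-0.95],"yaw":0}]' -0.54;python3 -c "$T"
python3 -m handwheel '[{"delta_pos":[0,0,0],"yaw":0},{"delta_pos":[0,0,-0.3],"yaw":0},{"delta_pos":[0,0,0],"yaw":0},{"delta_pos":[0,0,0],"yaw":0}]'; python3 -c "$T"
```

```text
clock: 9.13
eef_pos: [627.4, 302.9, 58.6]
tool_rot: [-3.14, -0.008, -0.115]
force: [4.4, -2.0, 13.6]
width: 19.6
gripper_force: 15.4
w 19.9 f 15.2 F [5.3 0.8 8.5] T [ 0.158 -0.865  0.011]
green bbox [446 282  17  41 384]
clock: 9.52
eef_pos: [626.9, 302.9, 56.2]
tool_rot: [-3.14, -0.008, -0.115]
force: [4.4, -2.0, 7.7]
width: 19.7
gripper_force: 15.1
w 19.6 f 15.1 F [ 4.6 -2.6  7.5] T [-0.424 -1.101  0.033]
green bbox [446 282  16  42 390]
```

```bash
T='from h import *;t2()'
python3 -m handwheel '[{"delta_pos":[0,0,0.2],"yaw":0},{"delta_pos":[0,0,0],"yaw":0},{"delta_pos":[0,0,0],"yaw":0}]' -0.45
python3 -m handwheel '[{"delta_pos":[0,0,0],"yaw":0},{"delta_pos":[0,0,0],"yaw":0},{"delta_pos":[0,0,0],"yaw":0},{"delta_pos":[0,0,0],"yaw":0}]' -1
python3 -m handwheel '[{"delta_pos":[-1,0,3],"yaw":0},{"delta_pos":[-2,-1,4],"yaw":0},{"delta_pos":[-2,-3,3],"yaw":0},{"delta_pos":[-1,-3,0],"yaw":0},{"delta_pos":[0,0,0],"yaw":0}]' -1; python3 -c "
from h import *
s=t2();t=get_image('top');a=cv2.resize(s['color'][130:320,390:540,::-1],None,fx=2.5,fy=2.5);b=cv2.resize(t['color'][140:330,140:290,::-1],None,fx=2.5,fy=2.5)
cv2.imwrite('pics/t3.png',cv2.convertScaleAbs(np.hstack([a,b]),alpha=1.6))"
```

```text
clock: 9.82
eef_pos: [621.3, 303.8, 55.4]
tool_rot: [3.141, 0.002, -0.114]
force: [0.1, -0.1, 0.3]
width: 23.5
gripper_force: 0.0
clock: 10.15
eef_pos: [621.9, 303.6, 55.6]
tool_rot: [3.141, 0.001, -0.114]
force: [-0.1, 0.4, -0.9]
width: 19.1
gripper_force: 59.5
clock: 10.57
eef_pos: [565.6, 230.0, 150.9]
tool_rot: [3.136, -0.0, -0.12]
force: [-0.7, -2.6, -2.6]
width: 19.2
gripper_force: 59.4
w 18.8 f 59.4 F [ 0.5  0.7 -2.2] T [ 0.014 -0.162  0.004]
green bbox [420 222  16  33 303]
```

View pics/t3.png

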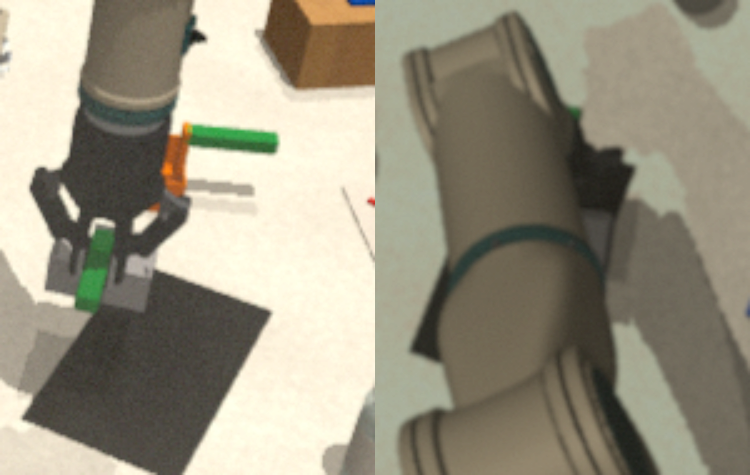

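```bash
python3 - <<'E'
from h import *
s=get_image("scene");st=status.read_state();print(st["eef_pos"].round(1))
d=np.array([np.cos(-.114),np.sin(-.114)])
for uv,t,zc in (((464,265.5),(527.3,315.2),136.8),((426,254.5),(565.6,230),170.3),((426,254.5),st["eef_pos"][:2],st["eef_pos"][2]+19.4)):
    for du in(-3,0):
        w=plane(s,[uv[0]+du,uv[1]],zc-9)[0];print(w.round(1),((w[:2]-np.array(t))@d).round(1))
E
```

```text
[566.8 237.7 149.2]
[599.9 305.7 127.8] 73.2
[598.6 311.9 127.8] 71.2
[619.5 223.4 161.3] 54.3
[618.2 229.5 161.3] 52.4
[617.6 223.5 159.6] 52.1
[616.3 229.6 159.6] 50.1
```

```bash
python3 -m handwheel '[{"delta_pos":[1.13,-3.9,0],"yaw":-0.052},{"delta_pos":[1.13,-3.9,0],"yaw":-0.052},{"delta_pos":[1.13,-3.9,0],"yaw":-0.052},{"delta_pos":[1.13,-3.9,0],"yaw":-0.052},{"delta_pos":[1.13,-3.9,0],"yaw":-0.051},{"delta_pos":[1.13,-3.9,0],"yaw":0},{"delta_pos":[1.13,-3.9,0],"yaw":0},{"delta_pos":[1.13,-3.9,0],"yaw":0},{"delta_pos":[0,0,0],"yaw":0},{"delta_pos":[0,0,0],"yaw":0}]'
python3 - <<'E'
from h import *
st=status.read_state();e=st["eef_pos"];s=get_image("scene");print(e.round(1),st["qpos"].round(2))
d=np.array([np.cos(-.373),np.sin(-.373)]);n=np.array([-d[1],d[0]])
w=cloud(s);c=s["color"].astype(int);R,G,B=c[...,0],c[...,1],c[...,2]
x=(w[...,:2]-e[:2])@d;y=(w[...,:2]-e[:2])@n;z=w[...,2]-e[2]
g=(G>R*1.3)&(G>B*1.3)&(G>40)&(abs(x)<120)&(abs(y)<40)
print("green x pct",np.percentile(x[g],[1,10,50,90,99]).round(1),"y",np.percentile(y[g],[5,50,95]).round(1),"z",np.percentile(z[g],[1,50,99]).round(1),g.sum())
m=(z>-56)&(z<-22)&(abs(y)<48)&(x<0)&(x>-110)&~g&(c.max(-1)>40)
print("rear wall",m.sum(),np.percentile(x[m],[5,25,50,75,95]).round(1),np.percentile(y[m],[2,50,98]).round(1))
v,u=np.nonzero(m);print(u.min(),u.max(),v.min(),v.max())
for zz in(-50,-40,-30,-20):
    k=m&(abs(z-zz)<4);print(zz,k.sum(),np.median(x[k]).round(1) if k.any() else 0)
cv2.imwrite("pics/t4.png",cv2.convertScaleAbs(cv2.resize(s["color"][110:330,230:400,::-1],None,fx=2.7,fy=2.7),alpha=1.6))
E
```

```text
clock: 11.55
eef_pos: [657.7, -77.9, 148.0]
tool_rot: [3.14, -0.0, -0.378]
force: [-0.6, 0.4, -2.8]
width: 19.3
gripper_force: 59.6
[657.7 -77.9 148. ] [ 0.02  0.74  0.09  1.56 -0.08  0.85 -1.81]
green x pct [-5.   9.2 35.1 56.1 58.7] y [-7.1  4.2 11.7] z [16.6 28.  32.2] 257
rear wall 572 [-106.4  -90.1  -65.9  -33.8  -31.3] [-22.6  17.1  47.8]
275 323 237 268
-50 314 -86.7
-40 86 -34.2
-30 75 -34.4
-20 18 -36.2
```

View pics/t4.png

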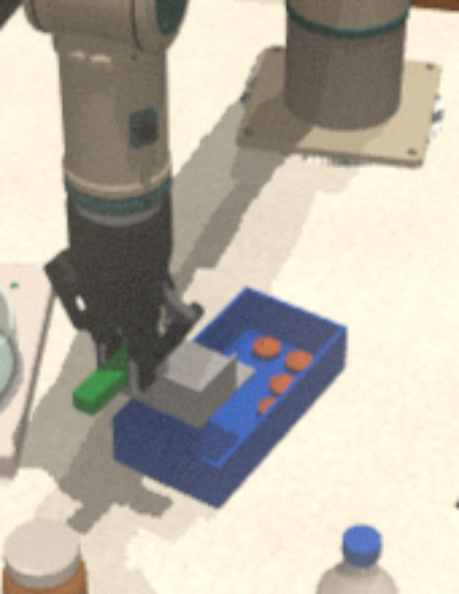

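The picture shows the scoop level above the tray's clear end, the lumps ahead of its nose (265–300, 345–408). Grip is at x≈76 on the handle. I'll re-read the settled pose and start down.

```bash
python3 -c "
from h import *
e=status.read_state()['eef_pos'];print(e.round(1),status.read_state()['tool_rot'].round(3))"
python3 -m handwheel '[{"delta_pos":[-0.9,0.35,-1.5],"yaw":0},{"delta_pos":[-0.8,0.35,-1.5],"yaw":0},{"delta_pos":[0,0,0],"yaw":0},{"delta_pos":[0,0,0],"yaw":0},{"delta_pos":[0,0,0],"yaw":0}]'
```

```text
[657.4 -74.3 147.9] [-3.141e+00  1.000e-03 -3.750e-01]
clock: 12.02
eef_pos: [641.3, -65.8, 119.7]
tool_rot: [-3.141, -0.001, -0.371]
force: [0.8, -0.8, -2.0]
width: 18.9
gripper_force: 59.5
```

```bash
python3 -m handwheel '[{"delta_pos":[-0.1,-0.1,-1.3],"yaw":0},{"delta_pos":[0,0,-1.3],"yaw":0},{"delta_pos":[0,0,-1.2],"yaw":0},{"delta_pos":[0,0,0],"yaw":0}]'
python3 -m handwheel '[{"delta_pos":[0,0,-1],"yaw":0},{"delta_pos":[0,0,-1],"yaw":0},{"delta_pos":[0,0,-0.4],"yaw":0},{"delta_pos":[0,0,0],"yaw":0},{"delta_pos":[0,0,0],"yaw":0}]'
```

```text
clock: 12.35
eef_pos: [637.5, -67.8, 78.6]
tool_rot: [3.141, 0.004, -0.373]
force: [-1.1, -0.0, -2.3]
width: 19.0
gripper_force: 59.5
clock: 12.77
eef_pos: [638.9, -68.1, 56.9]
tool_rot: [3.142, 0.0, -0.373]
force: [0.2, 0.6, -0.7]
width: 19.0
gripper_force: 59.7
```

```bash
python3 -m handwheel '[{"delta_pos":[0,0,0],"yaw":0},{"delta_pos":[0,0,0],"yaw":0}]' -0.48
python3 -m handwheel '[{"delta_pos":[0,0,0],"yaw":0},{"delta_pos":[0,0,0],"yaw":0},{"delta_pos":[0,0,-0.1],"yaw":0},{"delta_pos":[0,0,0],"yaw":0}]' -1
python3 -m handwheel '[{"delta_pos":[-0.93,0.36,0],"yaw":0},{"delta_pos":[-0.93,0.36,0],"yaw":0},{"delta_pos":[-0.93,0.36,0],"yaw":0},{"delta_pos":[-0.93,0.37,0],"yaw":0},{"delta_pos":[-0.93,0.36,0],"yaw":0}]'
python3 -m handwheel '[{"delta_pos":[-0.7,0.27,0],"yaw":0},{"delta_pos":[-0.7,0.27,0],"yaw":0},{"delta_pos":[-0.7,0.28,0],"yaw":0},{"delta_pos":[-0.7,0.27,0],"yaw":0},{"delta_pos":[0,0,0],"yaw":0}]'
python3 - <<'E'
from h import *
s=get_image("scene");cv2.imwrite("pics/t5.png",cv2.convertScaleAbs(cv2.resize(s["color"][130:320,230:400,::-1],None,fx=3,fy=3),alpha=1.6))
E
```

```text
clock: 12.93
eef_pos: [639.4, -68.3, 57.5]
tool_rot: [-3.141, -0.001, -0.373]
force: [-0.3, 0.8, -0.2]
width: 22.0
gripper_force: 0.0
clock: 13.27
eef_pos: [639.9, -68.5, 57.5]
tool_rot: [-3.141, -0.002, -0.373]
force: [-1.0, -0.9, 7.0]
width: 19.0
gripper_force: 60.6
clock: 13.68
eef_pos: [595.3, -50.7, 57.7]
tool_rot: [-3.14, -0.007, -0.374]
force: [3.1, -1.4, 4.3]
width: 18.8
gripper_force: 60.1
clock: 14.1
eef_pos: [566.1, -39.3, 57.6]
tool_rot: [-3.14, -0.004, -0.373]
force: [2.1, -1.6, 8.1]
width: 18.8
gripper_force: 60.6
```

View pics/t5.png

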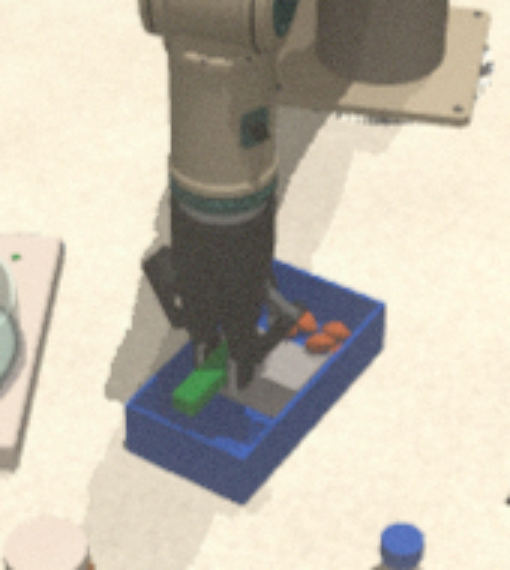

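The picture shows lumps riding at the nose (300–345, 325–345). I continue to the wall while watching the force.

```bash
python3 -m handwheel '[{"delta_pos":[-0.56,0.22,0],"yaw":0},{"delta_pos":[-0.56,0.22,0],"yaw":0},{"delta_pos":[-0.56,0.22,0],"yaw":0},{"delta_pos":[0,0,0],"yaw":0}]'
python3 -m handwheel '[{"delta_pos":[-0.46,0.18,0],"yaw":0},{"delta_pos":[-0.47,0.18,0],"yaw":0},{"delta_pos":[0,0,0],"yaw":0}]'
python3 -m handwheel '[{"delta_pos":[-0.37,0.15,0],"yaw":0},{"delta_pos":[-0.37,0.14,0],"yaw":0},{"delta_pos":[0,0,0],"yaw":0}]'
python3 - <<'E'
from h import *
st=status.read_state();print(st["force"].round(1),st["torque"].round(2),((st["eef_pos"][:2]-[518.3,-19.5])@[.931,-.364]).round(1))
E
```

```text
clock: 14.48
eef_pos: [549.9, -32.8, 57.6]
tool_rot: [-3.14, -0.005, -0.373]
force: [2.2, -0.7, 8.7]
width: 18.8
gripper_force: 60.6
clock: 14.73
eef_pos: [541.1, -29.4, 57.6]
tool_rot: [-3.14, -0.006, -0.373]
force: [2.9, -1.7, 7.7]
width: 19.2
gripper_force: 60.6
clock: 14.98
eef_pos: [534.0, -26.5, 57.6]
tool_rot: [-3.14, -0.006, -0.374]
force: [4.3, -0.8, 7.8]
width: 19.3
gripper_force: 60.5
[ 4.3 -0.8  7.8] [-0.27 -0.51  0.01] 17.1
```

```bash
python3 -m handwheel '[{"delta_pos":[-0.19,0.07,0],"yaw":0},{"delta_pos":[-0.19,0.07,0],"yaw":0},{"delta_pos":[0,0,0],"yaw":0}]'
python3 - <<'E'
from h import *
s=get_image("scene");t=get_image("top")
a=cv2.resize(s["color"][180:310,260:370,::-1],None,fx=3.5,fy=3.5);b=cv2.resize(t["color"][170:300,270:380,::-1],None,fx=3.5,fy=3.5)
cv2.imwrite("pics/t6.png",cv2.convertScaleAbs(np.hstack([a,b]),alpha=1.6))
E
```

```text
clock: 15.23
eef_pos: [533.3, -26.3, 58.2]
tool_rot: [-3.139, -0.012, -0.374]
force: [7.7, -3.4, 6.1]
width: 19.3
gripper_force: 60.4
```

View pics/t6.png

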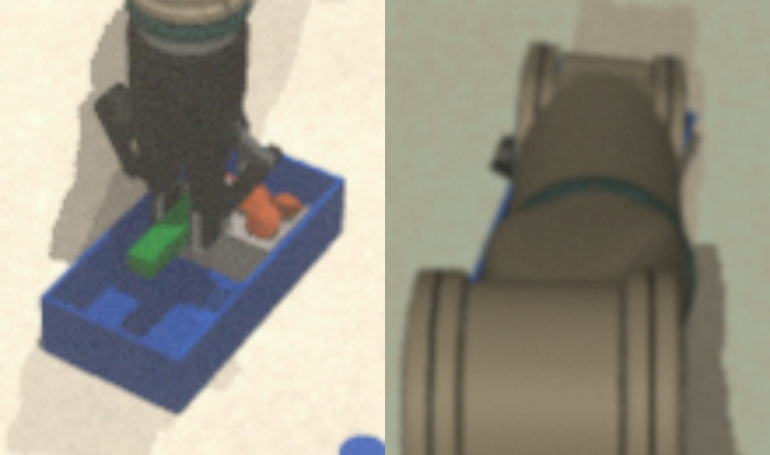

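The picture shows the nose against the end wall with lumps gathered in the bowl (230–300, 180–235). That was my tenth and last view, so from here I check with numbers. I ease off the wall and lift gently.

```bash
cat >> h.py <<'E'
def chunks():
    """terracotta blobs in both cameras: pixel centre, area, world from depth"""
    for n in("scene","top"):
        p=get_image(n);h=cv2.cvtColor(p["color"],cv2.COLOR_RGB2HSV)
        m=((h[...,0]<14)&(h[...,1]>110)&(h[...,2]>50)).astype(np.uint8)
        k,lab,st,ce=cv2.connectedComponentsWithStats(m);w=cloud(p)
        for i in range(1,k):
            if st[i,4]<8: continue
            q=np.median(w[lab==i],0)
            if 380<q[0]<720 and -420<q[1]<120: print(n,ce[i].round(),st[i,4],q.round())
E
python3 -m handwheel '[{"delta_pos":[0.28,-0.11,0],"yaw":0},{"delta_pos":[0,0,0.1],"yaw":0},{"delta_pos":[0,0,0.1],"yaw":0},{"delta_pos":[0,0,0],"yaw":0}]'
python3 -c 'from h import *;chunks()'
python3 -m handwheel '[{"delta_pos":[0,0,0.3],"yaw":0},{"delta_pos":[0,0,0.8],"yaw":0},{"delta_pos":[0,0,1.3],"yaw":0},{"delta_pos":[0,0,1.8],"yaw":0},{"delta_pos":[0,0,2],"yaw":0},{"delta_pos":[0,0,2],"yaw":0},{"delta_pos":[0,0,2],"yaw":0},{"delta_pos":[0,0,1.5],"yaw":0},{"delta_pos":[0,0,0.9],"yaw":0},{"delta_pos":[0,0,0.5],"yaw":0}]'
python3 - <<'E'
from h import *
chunks();st=status.read_state();print(st["force"].round(1),st["torque"].round(2),st["qpos"].round(2))
E
```

```text
clock: 15.67
eef_pos: [532.8, -26.2, 58.9]
tool_rot: [-3.14, -0.006, -0.373]
force: [5.4, -1.8, -0.1]
width: 19.0
gripper_force: 59.4
scene [211. 205.] 46 [ 425. -309.   58.]
scene [336. 240.] 138 [451.  16.  21.]
top [440. 270.] 163 [ 429. -309.   56.]
clock: 16.6
eef_pos: [528.9, -25.5, 190.0]
tool_rot: [3.141, 0.001, -0.373]
force: [-0.1, 0.1, -3.6]
width: 19.2
gripper_force: 59.1
scene [337. 198.] 147 [446.  13. 148.]
scene [211. 205.] 46 [ 425. -311.   59.]
scene [362. 229.] 57 [455.  79.  73.]
top [282. 259.] 25 [457.  85.  19.]
top [300. 264.] 18 [435.  37. 149.]
top [440. 270.] 163 [ 429. -308.   56.]
[ 0.2  0.3 -2.7] [-0.06 -0.16  0.01] [-0.08  0.51  0.1   1.9  -0.08  0.73 -1.87]
```

```bash
python3 -m handwheel '[{"delta_pos":[0,0,0],"yaw":0},{"delta_pos":[0,0,0],"yaw":0}]' >/dev/null
python3 - <<'E'
from h import *
chunks()
p=get_image("scene")
for b in models.boxes_of(p,"chunk0"): print(round(b["score"],2),np.round(b["rect"]))
p=get_image("top")
for b in models.boxes_of(p,"chunk0"): print(round(b["score"],2),np.round(b["rect"]))
E
```

```text
scene [337. 198.] 147 [445.  14. 146.]
scene [211. 205.] 44 [ 426. -309.   59.]
scene [364. 255.] 68 [486.  90.  15.]
top [281. 251.] 41 [478.  88.  15.]
top [300. 264.] 17 [434.  37. 148.]
top [440. 270.] 164 [ 429. -308.   56.]
0.65 [359. 250. 368. 259.]
0.5 [327. 195. 339. 200.]
```

One lump slipped off the open front corner during the lift and rests on the table at about (481, 89). The other four are in the bowl. I'll carry these gently to the dish first, then fetch the fifth with the scoop.

```bash
python3 -m handwheel '[{"delta_pos":[0.06,-0.24,0],"yaw":0},{"delta_pos":[0.12,-0.49,0],"yaw":0},{"delta_pos":[0.18,-0.73,0],"yaw":0},{"delta_pos":[0.24,-0.97,0],"yaw":0},{"delta_pos":[0.3,-1.21,0],"yaw":0},{"delta_pos":[0.36,-1.46,0],"yaw":0},{"delta_pos":[0.42,-1.7,0],"yaw":0},{"delta_pos":[0.48,-1.94,0],"yaw":0},{"delta_pos":[0.48,-1.94,0],"yaw":0},{"delta_pos":[0.48,-1.94,0],"yaw":0}]'|head -2
python3 -m handwheel '[{"delta_pos":[0.48,-1.94,0],"yaw":0},{"delta_pos":[0.48,-1.94,0],"yaw":0},{"delta_pos":[0.48,-1.94,0],"yaw":0},{"delta_pos":[0.48,-1.94,0],"yaw":0},{"delta_pos":[0.42,-1.7,0],"yaw":0},{"delta_pos":[0.36,-1.46,0],"yaw":0},{"delta_pos":[0.3,-1.21,0],"yaw":0},{"delta_pos":[0.24,-0.97,0],"yaw":0},{"delta_pos":[0.22,-0.87,0],"yaw":0},{"delta_pos":[0.18,-0.73,0],"yaw":0}]'|head -2
python3 -m handwheel '[{"delta_pos":[0.12,-0.49,0],"yaw":0},{"delta_pos":[0.06,-0.24,0],"yaw":0},{"delta_pos":[0,0,0],"yaw":0},{"delta_pos":[0,0,0],"yaw":0}]'
python3 -c 'from h import *;chunks()'
```

```text
clock: 18.0
eef_pos: [561.4, -154.7, 189.2]
clock: 18.83
eef_pos: [597.6, -299.9, 189.1]
clock: 19.17
eef_pos: [599.5, -305.6, 189.2]
tool_rot: [-3.141, 0.0, -0.373]
force: [0.5, -0.2, -2.0]
width: 18.8
gripper_force: 59.0
scene [207. 198.] 133 [ 507. -278.  146.]
scene [222. 200.] 18 [ 510. -244.  148.]
scene [367. 253.] 27 [476.  98.  16.]
top [424. 231.] 128 [ 516. -252.  146.]
top [434. 237.] 76 [ 502. -275.  145.]
top [278. 254.] 41 [470.  96.  17.]
```

```bash
cat >> h.py <<'E'
def t3():
    st=status.read_state();e=st["eef_pos"];s=get_image("scene");w=cloud(s);c=s["color"].astype(int);R,G,B=c[...,0],c[...,1],c[...,2]
    g=(G>R*1.3)&(G>B*1.3)&(G>40)&(abs(w[...,0]-e[0])<130)&(abs(w[...,1]-e[1])<100)&(w[...,2]>40)
    v,u=np.nonzero(g);print("f",round(float(st["gripper_force"]),1),"Fz",st["force"][2].round(1),"green",g.sum(),(u.min(),v.min(),u.max(),v.max()) if g.any() else "","z",np.percentile(w[...,2][g]-e[2],[5,50,95]).round() if g.any() else "")
E
Z='[{"delta_pos":[0,0,0],"yaw":0}]'; T='from h import *;t3()'
python3 -c "$T"
python3 -m handwheel '[{"delta_pos":[0,0,0],"yaw":0},{"delta_pos":[0,0,0],"yaw":0}]' -0.54|tail -1; python3 -c "$T"
python3 -m handwheel '[{"delta_pos":[0,0,0],"yaw":0}]' -0.537|tail -1; python3 -c "$T"
python3 -m handwheel '[{"delta_pos":[0,0,0],"yaw":0}]' -0.5357|tail -1; python3 -c "$T"
python3 -m handwheel '[{"delta_pos":[0,0,0],"yaw":0}]' -0.535|tail -1; python3 -c "$T"
python3 -m handwheel '[{"delta_pos":[0,0,0],"yaw":0}]' -0.5345|tail -1; python3 -c "$T;chunks()"
```

```text
f 59.0 Fz -2.6 green 219 (np.int64(159), np.int64(193), np.int64(194), np.int64(214)) z [18. 28. 31.]
gripper_force: 17.3
f 17.3 Fz -3.7 green 215 (np.int64(158), np.int64(194), np.int64(194), np.int64(214)) z [19. 28. 32.]
gripper_force: 11.1
f 11.1 Fz -2.8 green 214 (np.int64(158), np.int64(194), np.int64(193), np.int64(213)) z [19. 29. 33.]
gripper_force: 8.3
f 8.3 Fz -2.4 green 200 (np.int64(158), np.int64(194), np.int64(194), np.int64(209)) z [15. 35. 42.]
gripper_force: 7.1
f 7.1 Fz -2.1 green 157 (np.int64(159), np.int64(193), np.int64(192), np.int64(204)) z [23. 47. 57.]
gripper_force: 6.0
f 6.0 Fz -0.9 green 148 (np.int64(159), np.int64(192), np.int64(191), np.int64(203)) z [26. 49. 59.]
scene [212. 205.] 39 [ 423. -310.   58.]
scene [217. 241.] 87 [ 545. -255.   50.]
scene [367. 253.] 28 [477.  98.  17.]
top [417. 227.] 102 [ 538. -254.   49.]
top [430. 233.] 55 [ 523. -285.   48.]
top [438. 236.] 20 [ 513. -304.   50.]
top [278. 254.] 42 [470.  97.  15.]
```

```bash
T='from h import *;t3()'
python3 -m handwheel '[{"delta_pos":[0,0,0],"yaw":0},{"delta_pos":[0,0,0],"yaw":0}]' -0.5338|tail -1; python3 -c "$T"
python3 -m handwheel '[{"delta_pos":[0,0,0],"yaw":0},{"delta_pos":[0,0,0.5],"yaw":0},{"delta_pos":[0,0,1.5],"yaw":0},{"delta_pos":[0,0,2],"yaw":0},{"delta_pos":[0.5,1,3],"yaw":0},{"delta_pos":[1,3,3],"yaw":0},{"delta_pos":[0.5,4,0],"yaw":0},{"delta_pos":[0,4,0],"yaw":0},{"delta_pos":[0,3,0],"yaw":0},{"delta_pos":[0,0,0],"yaw":0}]' -1; python3 -c "$T
chunks();print(status.read_state()['force'])"
```

```text
gripper_force: 4.5
f 4.5 Fz -2.0 green 161 (np.int64(159), np.int64(73), np.int64(193), np.int64(204)) z [10. 48. 58.]
clock: 21.22
eef_pos: [620.2, -146.8, 288.6]
tool_rot: [-3.134, 0.002, -0.362]
force: [1.4, 1.3, -2.7]
width: 19.0
gripper_force: 59.1
f 59.1 Fz -2.7 green 164 (np.int64(226), np.int64(167), np.int64(257), np.int64(179)) z [28. 48. 58.]
scene [211. 205.] 47 [ 426. -310.   59.]
scene [197. 230.] 32 [ 519. -313.   51.]
scene [207. 235.] 36 [ 532. -285.   51.]
scene [217. 241.] 76 [ 546. -256.   50.]
scene [367. 253.] 28 [477.  98.  17.]
top [441. 237.] 49 [ 513. -314.   49.]
top [278. 254.] 40 [470.  96.  14.]
top [440. 270.] 165 [ 429. -308.   56.]
[-0.39372346 -0.69271739 -2.4557605 ]
```

```bash
python3 -m handwheel '[{"delta_pos":[-0.7,2,0],"yaw":0.12},{"delta_pos":[-0.7,2.5,0],"yaw":0.121},{"delta_pos":[-0.7,2.5,0],"yaw":0.121},{"delta_pos":[-0.7,2.5,0],"yaw":0.121},{"delta_pos":[-0.8,2.5,0],"yaw":0.121},{"delta_pos":[-0.8,2.5,0],"yaw":0.121},{"delta_pos":[-0.8,2.5,0],"yaw":0.121},{"delta_pos":[-0.8,2.5,0],"yaw":0.121},{"delta_pos":[-0.8,2.5,0],"yaw":0.121},{"delta_pos":[-0.7,2.5,0],"yaw":0.121}]'|head -3
python3 -m handwheel '[{"delta_pos":[-0.7,2.5,-1],"yaw":0.121},{"delta_pos":[-0.7,2.5,-2],"yaw":0.121},{"delta_pos":[-0.7,2,-3],"yaw":0.12},{"delta_pos":[0,0,-3],"yaw":0},{"delta_pos":[0,0,-3],"yaw":0},{"delta_pos":[0,0,-1],"yaw":0},{"delta_pos":[0,0,0],"yaw":0},{"delta_pos":[0,0,0],"yaw":0}]'
python3 - <<'E'
from h import *
t3();chunks()
p=get_image("top")
for b in models.boxes_of(p,"chunk0"): print(round(b["score"],2),np.round(b["rect"]))
print(status.read_state()["eef_pos"].round(1),status.read_state()["qpos"].round(2))
E
```

```text
clock: 22.2
eef_pos: [544.2, 86.0, 288.1]
tool_rot: [3.14, 0.0, 0.838]
clock: 22.87
eef_pos: [524.1, 156.2, 158.3]
tool_rot: [3.141, 0.0, 1.195]
force: [0.0, -0.1, -1.2]
width: 18.9
gripper_force: 59.1
f 59.1 Fz -1.2 green 199 (np.int64(382), np.int64(207), np.int64(418), np.int64(224)) z [ 0. 43. 57.]
scene [211. 205.] 45 [ 424. -310.   58.]
scene [198. 230.] 32 [ 518. -313.   52.]
scene [214. 239.] 135 [ 537. -262.   50.]
scene [366. 253.] 16 [479.  95.  17.]
top [417. 227.] 107 [ 537. -254.   49.]
top [429. 232.] 50 [ 525. -284.   49.]
top [441. 237.] 46 [ 513. -313.   48.]
top [440. 270.] 165 [ 429. -308.   56.]
0.63 [423. 228. 435. 238.]
0.43 [432. 231. 450. 240.]
[524.2 157.4 159.4] [-0.14  0.59 -0.3   1.88  0.26  0.71 -0.97]
```

```bash
T='from h import *;t3()'
python3 -m handwheel '[{"delta_pos":[-0.3,1.7,-1],"yaw":0},{"delta_pos":[0,0,-1.5],"yaw":0},{"delta_pos":[0,0,-1.3],"yaw":0},{"delta_pos":[0,0,0],"yaw":0},{"delta_pos":[0,0,0],"yaw":0}]' -1;
python3 -m handwheel '[{"delta_pos":[0,0,-0.3],"yaw":0},{"delta_pos":[0,0,-0.3],"yaw":0},{"delta_pos":[0,0,0],"yaw":0}]' -0.54;
python3 -m handwheel '[{"delta_pos":[0,0,-0.3],"yaw":0},{"delta_pos":[0,0,-0.3],"yaw":0},{"delta_pos":[0,0,0],"yaw":0}]';python3 -c "$T"
```

```text
clock: 23.53
eef_pos: [520.0, 174.3, 120.2]
tool_rot: [-3.142, 0.0, 1.198]
force: [0.5, 1.1, -1.3]
width: 19.2
gripper_force: 59.1
clock: 23.78
eef_pos: [521.0, 174.6, 114.5]
tool_rot: [3.14, -0.002, 1.198]
force: [-0.3, 0.1, 0.3]
width: 19.5
gripper_force: 18.0
clock: 24.03
eef_pos: [523.3, 179.4, 111.1]
tool_rot: [3.136, -0.01, 1.199]
force: [-0.7, 6.1, 13.8]
width: 19.7
gripper_force: 19.8
f 19.8 Fz 13.8 green 204 (np.int64(390), np.int64(225), np.int64(427), np.int64(241)) z [ 1. 43. 57.]
```

```bash
T='from h import *;t3()'
python3 -m handwheel '[{"delta_pos":[0.36,0.93,0.1],"yaw":0},{"delta_pos":[0.36,0.93,-0.2],"yaw":0},{"delta_pos":[0.35,0.88,-0.45],"yaw":0},{"delta_pos":[0.35,0.88,-0.5],"yaw":0},{"delta_pos":[0.31,0.79,-0.6],"yaw":0},{"delta_pos":[0.31,0.79,-0.6],"yaw":0},{"delta_pos":[0.27,0.7,-0.75],"yaw":0},{"delta_pos":[0.27,0.7,-0.75],"yaw":0},{"delta_pos":[0.22,0.56,-0.85],"yaw":0},{"delta_pos":[0.22,0.56,-0.85],"yaw":0}]' -0.54;python3 -c "$T"
python3 -m handwheel '[{"delta_pos":[0,0,0],"yaw":0},{"delta_pos":[0,0,-0.2],"yaw":0},{"delta_pos":[0,0,0],"yaw":0}]' -0.54
python3 -m handwheel '[{"delta_pos":[0,0,0.1],"yaw":0},{"delta_pos":[0,0,0],"yaw":0},{"delta_pos":[0,0,0],"yaw":0}]' -0.47;python3 -c "$T"
python3 -m handwheel '[{"delta_pos":[0,0,0],"yaw":0},{"delta_pos":[0,0,0],"yaw":0},{"delta_pos":[0,0,0],"yaw":0}]' -1
python3 - <<'E'
from h import *
s=get_image("scene");st=status.read_state();e=st["eef_pos"];w=cloud(s);c=s["color"].astype(int);R,G,B=c[...,0],c[...,1],c[...,2]
d=np.array([np.cos(1.198),np.sin(1.198)]);n=np.array([-d[1],d[0]])
x=(w[...,:2]-e[:2])@d;y=(w[...,:2]-e[:2])@n
g=(G>R*1.3)&(G>B*1.3)&(G>40)&(abs(x)<120)&(abs(y)<40)&(w[...,2]>40)
print("green x",np.percentile(x[g],[1,10,50,90,99]).round(1),"y",np.percentile(y[g],[5,50,95]).round(1),"z",np.percentile(w[...,2][g],[1,50,99]).round(1))
m=(abs(y)<44)&(x<-10)&(x>-130)&~g&(w[...,2]<36)&(w[...,2]>8)
h,b=np.histogram(x[m],12);print(h,b.round());chunks()
E
```

```text
clock: 24.92
eef_pos: [551.4, 254.7, 53.5]
tool_rot: [3.141, -0.005, 1.198]
force: [0.7, 5.1, 13.9]
width: 19.7
gripper_force: 19.2
f 19.2 Fz 13.9 green 263 (np.int64(419), np.int64(181), np.int64(476), np.int64(280)) z [14. 25. 34.]
clock: 25.22
eef_pos: [550.6, 253.9, 51.9]
tool_rot: [3.141, -0.004, 1.198]
force: [-0.2, 3.6, 6.2]
width: 20.2
gripper_force: 18.4
clock: 25.47
eef_pos: [549.7, 250.6, 51.9]
tool_rot: [-3.141, 0.002, 1.197]
force: [-0.2, -0.3, -0.1]
width: 22.8
gripper_force: 0.0
f 0.0 Fz -0.1 green 264 (np.int64(413), np.int64(181), np.int64(474), np.int64(275)) z [23. 34. 40.]
clock: 25.77
eef_pos: [549.8, 250.9, 52.1]
tool_rot: [-3.141, 0.001, 1.197]
force: [-1.3, -1.4, -0.4]
width: 19.5
gripper_force: 59.3
green x [-42.4 -36.3  26.9  46.7  50.2] y [-13.3  -7.5   7.9] z [ 72.1  85.4 307.9]
[  1   2   2  27  30  36  18   8   4 111   1   1] [-116. -108. -100.  -92.  -84.  -75.  -67.  -59.  -51.  -43.  -35.  -26.
  -18.]
scene [211. 205.] 46 [ 425. -309.   58.]
scene [197. 230.] 31 [ 518. -313.   51.]
scene [214. 239.] 134 [ 539. -261.   51.]
scene [367. 253.] 33 [478.  98.  16.]
top [417. 227.] 107 [ 537. -254.   49.]
top [429. 232.] 48 [ 525. -284.   50.]
top [441. 237.] 48 [ 513. -313.   48.]
top [277. 254.] 46 [470.  97.  16.]
top [440. 270.] 164 [ 429. -308.   56.]
```

```bash
python3 -m handwheel '[{"delta_pos":[0,0,-0.1],"yaw":0},{"delta_pos":[-0.36,-0.93,0],"yaw":0},{"delta_pos":[-0.36,-0.93,0],"yaw":0},{"delta_pos":[-0.37,-0.93,0],"yaw":0},{"delta_pos":[-0.36,-0.93,0],"yaw":0},{"delta_pos":[-0.37,-0.93,0],"yaw":0},{"delta_pos":[-0.36,-0.93,0],"yaw":0},{"delta_pos":[0,0,0],"yaw":0}]'
python3 -c 'from h import *;chunks()'
python3 -m handwheel '[{"delta_pos":[-0.25,-0.65,0],"yaw":0},{"delta_pos":[-0.26,-0.66,0],"yaw":0},{"delta_pos":[-0.18,-0.47,0],"yaw":0},{"delta_pos":[0,0,0],"yaw":0}]'
python3 -m handwheel '[{"delta_pos":[-0.11,-0.28,0],"yaw":0},{"delta_pos":[-0.11,-0.28,0],"yaw":0},{"delta_pos":[0,0,0],"yaw":0},{"delta_pos":[0,0,0],"yaw":0}]'
python3 -c 'from h import *;chunks()
e=status.read_state()["eef_pos"];print("nose tray y",((e[:2]-[518.3,-19.5])@[.364,.931]-123).round(1))'
```

```text
clock: 26.58
eef_pos: [527.1, 191.8, 51.1]
tool_rot: [-3.141, 0.004, 1.195]
force: [-0.3, -1.6, -0.3]
width: 18.9
gripper_force: 59.3
scene [211. 205.] 46 [ 425. -310.   58.]
scene [197. 230.] 31 [ 519. -314.   52.]
scene [214. 239.] 132 [ 538. -262.   50.]
scene [359. 252.] 38 [476.  78.  15.]
top [417. 227.] 104 [ 538. -254.   48.]
top [429. 232.] 48 [ 525. -284.   49.]
top [441. 237.] 47 [ 513. -313.   48.]
top [440. 270.] 165 [ 429. -308.   56.]
clock: 27.02
eef_pos: [521.1, 176.6, 51.4]
tool_rot: [-3.142, 0.001, 1.197]
force: [0.7, -0.2, 0.8]
width: 19.4
gripper_force: 59.4
clock: 27.35
eef_pos: [519.2, 172.0, 51.3]
tool_rot: [-3.142, 0.0, 1.198]
force: [0.2, 1.2, 1.7]
width: 19.0
gripper_force: 59.6
scene [211. 205.] 46 [ 426. -310.   58.]
scene [197. 230.] 30 [ 519. -312.   51.]
scene [214. 239.] 131 [ 536. -262.   50.]
scene [359. 250.] 51 [472.  76.  16.]
top [417. 227.] 107 [ 538. -254.   49.]
top [429. 232.] 48 [ 525. -284.   48.]
top [441. 237.] 46 [ 513. -313.   49.]
top [440. 270.] 163 [ 429. -308.   56.]
nose tray y 55.7
```

```bash
python3 -m handwheel '[{"delta_pos":[-0.11,-0.28,0],"yaw":0},{"delta_pos":[-0.07,-0.19,0],"yaw":0},{"delta_pos":[0,0,0],"yaw":0},{"delta_pos":[0,0,0],"yaw":0}]'
python3 -c 'from h import *;chunks();t3()'|grep -v top
```

```text
clock: 27.78
eef_pos: [518.0, 169.0, 51.8]
tool_rot: [3.141, -0.003, 1.199]
force: [1.6, 5.5, 3.8]
width: 19.2
gripper_force: 59.8
scene [211. 205.] 45 [ 426. -309.   59.]
scene [197. 230.] 29 [ 519. -313.   52.]
scene [214. 239.] 136 [ 537. -262.   50.]
scene [357. 250.] 49 [471.  73.  16.]
f 59.8 Fz 3.2 green 197 (np.int64(380), np.int64(239), np.int64(418), np.int64(260)) z [23. 33. 38.]
```

```bash
python3 -m handwheel '[{"delta_pos":[0.1,0.25,0],"yaw":0},{"delta_pos":[0,0,0],"yaw":0}]' -0.54
python3 -m handwheel '[{"delta_pos":[0.1,0.26,-0.2],"yaw":0},{"delta_pos":[0.1,0.26,-0.2],"yaw":0},{"delta_pos":[0.1,0.26,-0.25],"yaw":0},{"delta_pos":[0.1,0.26,-0.25],"yaw":0},{"delta_pos":[0.1,0.26,-0.25],"yaw":0},{"delta_pos":[0,0,0],"yaw":0}]' -0.54
python3 -c 'from h import *;chunks();t3()'|grep -v top
```

```text
clock: 28.1
eef_pos: [518.1, 169.4, 51.1]
tool_rot: [-3.141, 0.002, 1.198]
force: [-0.1, 1.6, 1.8]
width: 19.2
gripper_force: 23.2
clock: 28.6
eef_pos: [523.3, 183.4, 39.2]
tool_rot: [-3.141, 0.001, 1.198]
force: [-0.3, -0.9, 2.2]
width: 19.7
gripper_force: 22.0
scene [211. 205.] 46 [ 426. -309.   58.]
scene [197. 230.] 30 [ 519. -314.   52.]
scene [214. 239.] 135 [ 537. -262.   51.]
scene [359. 247.] 55 [472.  77.  26.]
f 21.8 Fz -0.9 green 191 (np.int64(386), np.int64(245), np.int64(424), np.int64(269)) z [18. 29. 35.]
```

Nose is up and the lump has risen to z≈26. I grip firmly and lift.

```bash
python3 -m handwheel '[{"delta_pos":[0,0,0],"yaw":0},{"delta_pos":[0,0,0],"yaw":0},{"delta_pos":[0,0,0.2],"yaw":0},{"delta_pos":[0,0,0.4],"yaw":0},{"delta_pos":[0,0,0.7],"yaw":0},{"delta_pos":[0,0,1],"yaw":0},{"delta_pos":[0,0,1],"yaw":0},{"delta_pos":[0,0,0.7],"yaw":0},{"delta_pos":[0,0,0.3],"yaw":0},{"delta_pos":[0,0,0],"yaw":0}]' -1
python3 -c 'from h import *;chunks();t3()'|grep -v -e 51 -e 58
```

```text
clock: 29.58
eef_pos: [524.3, 183.4, 84.2]
tool_rot: [3.14, -0.002, 1.198]
force: [0.4, -0.4, -2.1]
width: 19.4
gripper_force: 58.9
scene [360. 234.] 56 [472.  77.  69.]
scene [214. 239.] 134 [ 539. -262.   50.]
top [417. 227.] 106 [ 537. -254.   49.]
top [429. 232.] 47 [ 525. -285.   49.]
top [440. 270.] 165 [ 429. -308.   56.]
```

```bash
python3 -m handwheel '[{"delta_pos":[0,0,0.5],"yaw":0},{"delta_pos":[0,0,1.2],"yaw":0},{"delta_pos":[0,0,1.8],"yaw":0},{"delta_pos":[0,0,2],"yaw":0},{"delta_pos":[0.03,-0.3,2],"yaw":0},{"delta_pos":[0.09,-0.8,1.8],"yaw":0},{"delta_pos":[0.15,-1.4,1.2],"yaw":0},{"delta_pos":[0.22,-2,0.5],"yaw":0},{"delta_pos":[0.29,-2.6,0],"yaw":0},{"delta_pos":[0.33,-3,0],"yaw":0}]' -1|head -2
python3 -m handwheel '[{"delta_pos":[0.33,-3,0],"yaw":0},{"delta_pos":[0.33,-3,0],"yaw":0},{"delta_pos":[0.33,-3,0],"yaw":0},{"delta_pos":[0.33,-3,0],"yaw":0},{"delta_pos":[0.33,-3,0],"yaw":0},{"delta_pos":[0.33,-3,0],"yaw":0},{"delta_pos":[0.33,-2.9,0],"yaw":0},{"delta_pos":[0.3,-2.7,0],"yaw":0},{"delta_pos":[0.27,-2.4,0],"yaw":0},{"delta_pos":[0.23,-2.1,0],"yaw":0}]'|head -2
python3 -m handwheel '[{"delta_pos":[0.2,-1.8,0],"yaw":0},{"delta_pos":[0.17,-1.5,0],"yaw":0},{"delta_pos":[0.13,-1.2,0],"yaw":0},{"delta_pos":[0.1,-0.9,0],"yaw":0},{"delta_pos":[0.07,-0.6,0],"yaw":0},{"delta_pos":[0.03,-0.3,0],"yaw":0},{"delta_pos":[0,0,0],"yaw":0},{"delta_pos":[0,0,0],"yaw":0}]'
python3 -c 'from h import *;chunks();t3()'
```

```text
clock: 30.57
eef_pos: [534.5, 82.8, 193.5]
clock: 31.4
eef_pos: [565.1, -201.0, 192.5]
clock: 32.07
eef_pos: [572.8, -260.8, 192.9]
tool_rot: [-3.141, -0.001, 1.199]
force: [0.1, -0.6, -2.3]
width: 19.1
gripper_force: 58.9
scene [169. 186.] 57 [ 523. -364.  178.]
scene [211. 205.] 42 [ 424. -311.   59.]
scene [199. 231.] 8 [ 521. -309.   52.]
scene [220. 239.] 56 [ 536. -251.   51.]
scene [212. 244.] 12 [ 554. -265.   47.]
top [416. 229.] 78 [ 533. -252.   49.]
top [440. 270.] 119 [ 429. -308.   57.]
f 58.9 Fz -1.5 green 204 (np.int64(203), np.int64(185), np.int64(222), np.int64(203)) z [19. 29. 35.]
```

```bash
T='from h import *;t3()'
python3 -m handwheel '[{"delta_pos":[0.02,0.15,0],"yaw":0},{"delta_pos":[0.04,0.3,0],"yaw":0},{"delta_pos":[0.06,0.45,0],"yaw":0},{"delta_pos":[0.07,0.5,0],"yaw":0},{"delta_pos":[0.06,0.4,0],"yaw":0},{"delta_pos":[0.04,0.3,0],"yaw":0},{"delta_pos":[0.01,0.1,0],"yaw":0},{"delta_pos":[0,0,0],"yaw":0}]'|head -2
python3 -m handwheel '[{"delta_pos":[0,0,0],"yaw":0},{"delta_pos":[0,0,0],"yaw":0}]' -0.54|tail -1; python3 -c "$T"
python3 -m handwheel '[{"delta_pos":[0,0,0],"yaw":0}]' -0.537|tail -1
python3 -m handwheel '[{"delta_pos":[0,0,0],"yaw":0}]' -0.5357|tail -1; python3 -c "$T"
python3 -m handwheel '[{"delta_pos":[0,0,0],"yaw":0}]' -0.535|tail -1; python3 -c "$T"
python3 -m handwheel '[{"delta_pos":[0,0,0],"yaw":0}]' -0.5345|tail -1; python3 -c "$T"
python3 -m handwheel '[{"delta_pos":[0,0,0],"yaw":0}]' -0.534|tail -1; python3 -c "$T;chunks()"
```

```text
clock: 32.88
eef_pos: [575.8, -239.2, 192.9]
gripper_force: 23.0
f 23.0 Fz -2.3 green 207 (np.int64(212), np.int64(187), np.int64(231), np.int64(205)) z [18. 29. 35.]
gripper_force: 13.8
gripper_force: 10.4
f 10.4 Fz -2.5 green 210 (np.int64(212), np.int64(186), np.int64(231), np.int64(205)) z [20. 30. 35.]
gripper_force: 8.5
f 8.5 Fz -0.8 green 200 (np.int64(212), np.int64(187), np.int64(231), np.int64(203)) z [23. 33. 37.]
gripper_force: 7.2
f 7.2 Fz -1.8 green 168 (np.int64(196), np.int64(55), np.int64(230), np.int64(198)) z [11. 42. 52.]
gripper_force: 5.9
f 5.9 Fz -2.0 green 143 (np.int64(199), np.int64(181), np.int64(227), np.int64(203)) z [-0. 50. 61.]
scene [215. 205.] 9 [ 427. -299.   60.]
scene [204. 243.] 14 [ 557. -285.   47.]
scene [215. 243.] 21 [ 553. -258.   48.]
top [438. 270.] 78 [ 429. -302.   57.]
```

Tipped. I close firmly, lift clear and check that all five are in the dish.

```bash
python3 -m handwheel '[{"delta_pos":[0,0,0],"yaw":0},{"delta_pos":[0,0,0],"yaw":0},{"delta_pos":[0,0,1],"yaw":0},{"delta_pos":[0,0,2],"yaw":0},{"delta_pos":[0,0,3],"yaw":0},{"delta_pos":[0,2,3],"yaw":0},{"delta_pos":[0,4,0],"yaw":0},{"delta_pos":[0,4,0],"yaw":0},{"delta_pos":[0,4,0],"yaw":0},{"delta_pos":[0,4,0],"yaw":0}]' -1
python3 -m handwheel '[{"delta_pos":[-0.5,4,0],"yaw":0},{"delta_pos":[-0.5,4,0],"yaw":0},{"delta_pos":[-0.5,4,0],"yaw":0}]'|head -2
python3 - <<'E'
from h import *
chunks();t3()
t=get_image("top")
for b in models.boxes_of(t,"dish")[:2]+models.boxes_of(t,"chunk0"): print(b)
print(plane(t,[435,218],90)[0].round(1))
E
```

```text
clock: 34.65
eef_pos: [575.6, -58.2, 284.1]
tool_rot: [3.14, -0.0, 1.197]
force: [1.0, -0.5, -1.2]
width: 19.0
gripper_force: 59.0
clock: 34.9
eef_pos: [560.4, 62.1, 283.9]
scene [211. 205.] 46 [ 426. -310.   59.]
scene [200. 235.] 117 [ 530. -301.   51.]
scene [217. 241.] 93 [ 546. -254.   49.]
top [417. 227.] 110 [ 537. -253.   49.]
top [436. 232.] 125 [ 520. -302.   49.]
top [440. 270.] 165 [ 429. -308.   56.]
f 59.0 Fz -0.8 green 215 (np.int64(341), np.int64(157), np.int64(377), np.int64(182)) z [-3. 46. 61.]
{'rect': [399.3, 182.4, 470.8, 253.5], 'score': 0.61}
{'rect': [433.6, 221.4, 437.2, 229.0], 'score': 0.45}
{'rect': [413.6, 218.8, 424.7, 226.0], 'score': 0.44}
[ 554.9 -291.    90. ]
```

```bash
python3 -m handwheel '[{"delta_pos":[-1.1,3.74,0],"yaw":0},{"delta_pos":[-1.1,3.74,0],"yaw":0},{"delta_pos":[-1.1,3.74,-1],"yaw":0},{"delta_pos":[-1.1,3.74,-3],"yaw":0},{"delta_pos":[-1.1,3.74,-3],"yaw":0},{"delta_pos":[-1.1,3.7,-3],"yaw":0},{"delta_pos":[0,0,-3],"yaw":0},{"delta_pos":[0,0,-1.4],"yaw":0},{"delta_pos":[0,0,0],"yaw":0},{"delta_pos":[0,0,0],"yaw":0}]' -1
python3 -c 'from h import *;t3();print(status.read_state()["qpos"].round(2))'
```

```text
clock: 36.03
eef_pos: [500.5, 265.5, 152.1]
tool_rot: [-3.141, 0.002, 1.195]
force: [0.5, -0.4, -1.8]
width: 19.1
gripper_force: 59.1
f 59.1 Fz -1.8 green 209 (np.int64(429), np.int64(181), np.int64(472), np.int64(226)) z [-4. 46. 62.]
[-0.31  0.63 -0.35  1.82  0.31  0.74 -1.2 ]
```

```bash
python3 -m handwheel '[{"delta_pos":[-0.35,1.05,-0.7],"yaw":0},{"delta_pos":[-0.3,1.05,-0.7],"yaw":0},{"delta_pos":[0,0,-0.8],"yaw":0},{"delta_pos":[0,0,0],"yaw":0},{"delta_pos":[0,0,0],"yaw":0}]' -1
python3 -m handwheel '[{"delta_pos":[0,0,-0.4],"yaw":0},{"delta_pos":[0,0,-0.3],"yaw":0},{"delta_pos":[0,0,0],"yaw":0}]' -0.54
python3 -m handwheel '[{"delta_pos":[0,0,-0.3],"yaw":0},{"delta_pos":[0,0,0],"yaw":0}]'
```

```text
clock: 36.5
eef_pos: [492.7, 288.1, 130.0]
tool_rot: [-3.141, 0.001, 1.198]
force: [-0.4, -0.8, -2.1]
width: 19.1
gripper_force: 59.2
clock: 36.75
eef_pos: [493.1, 287.7, 122.9]
tool_rot: [-3.141, 0.001, 1.197]
force: [-0.5, -0.7, -1.9]
width: 19.6
gripper_force: 21.4
clock: 36.92
eef_pos: [493.5, 288.3, 120.4]
tool_rot: [3.141, -0.0, 1.198]
force: [0.4, -0.2, -2.0]
width: 19.9
gripper_force: 21.3
```

```bash
python3 -m handwheel '[{"delta_pos":[0,0,-0.3],"yaw":0},{"delta_pos":[0,0,-0.2],"yaw":0},{"delta_pos":[0,0,0],"yaw":0}]' -0.538
python3 -m handwheel '[{"delta_pos":[0,0,-0.3],"yaw":0},{"delta_pos":[0,0,0],"yaw":0}]'
```

```text
clock: 37.17
eef_pos: [495.3, 292.3, 118.1]
tool_rot: [3.139, -0.009, 1.199]
force: [0.5, 3.2, 11.1]
width: 20.2
gripper_force: 17.6
clock: 37.33
eef_pos: [496.3, 294.6, 116.4]
tool_rot: [3.137, -0.013, 1.199]
force: [-0.3, 5.6, 15.9]
width: 19.8
gripper_force: 18.4
```

```bash
T='from h import *;t3()'
python3 -m handwheel '[{"delta_pos":[0.35,0.89,0],"yaw":0},{"delta_pos":[0.35,0.89,-0.1],"yaw":0},{"delta_pos":[0.33,0.84,-0.5],"yaw":0},{"delta_pos":[0.33,0.84,-0.5],"yaw":0},{"delta_pos":[0.31,0.79,-0.67],"yaw":0},{"delta_pos":[0.31,0.79,-0.67],"yaw":0},{"delta_pos":[0.26,0.65,-0.78],"yaw":0},{"delta_pos":[0.26,0.65,-0.78],"yaw":0},{"delta_pos":[0.22,0.56,-0.85],"yaw":0},{"delta_pos":[0.22,0.56,-0.85],"yaw":0}]' -0.54;python3 -c "$T"
python3 -m handwheel '[{"delta_pos":[0,0,0],"yaw":0},{"delta_pos":[0,0,-0.2],"yaw":0},{"delta_pos":[0,0,0],"yaw":0}]' -0.54
python3 -m handwheel '[{"delta_pos":[0,0,0.2],"yaw":0},{"delta_pos":[0,0,0],"yaw":0},{"delta_pos":[0,0,0],"yaw":0}]' -0.5;python3 -c "$T"
python3 -m handwheel '[{"delta_pos":[0,0,0],"yaw":0},{"delta_pos":[0,0,0],"yaw":0},{"delta_pos":[0,0,0],"yaw":0},{"delta_pos":[0,0,0],"yaw":0},{"delta_pos":[0,0,0],"yaw":0}]' 1
python3 - <<'E'
from h import *
t3();t=get_image("top");c=t["color"].astype(int);R,G,B=c[...,0],c[...,1],c[...,2]
g=(G>R*1.4)&(G>B*1.4)&(G>40)
try: print("handle top",blob(t,g,84,(120,140,260,290)))
except Exception as x: print(x)
E
```

```text
clock: 38.17
eef_pos: [522.5, 363.2, 54.1]
tool_rot: [-3.141, 0.001, 1.198]
force: [0.8, 1.2, 1.8]
width: 19.6
gripper_force: 15.6
f 15.6 Fz 1.8 green 268 (np.int64(466), np.int64(251), np.int64(508), np.int64(273)) z [21. 33. 37.]
clock: 38.47
eef_pos: [521.7, 361.1, 52.6]
tool_rot: [-3.141, 0.003, 1.197]
force: [-1.3, -0.5, -1.0]
width: 19.8
gripper_force: 15.2
clock: 38.72
eef_pos: [522.9, 362.5, 56.0]
tool_rot: [3.141, -0.0, 1.197]
force: [-0.2, 0.8, -0.8]
width: 21.3
gripper_force: 0.0
f 0.0 Fz -0.8 green 271 (np.int64(464), np.int64(252), np.int64(507), np.int64(274)) z [16. 27. 31.]
clock: 39.18
eef_pos: [522.6, 362.9, 55.5]
tool_rot: [-3.142, 0.0, 1.198]
force: [-0.3, 0.1, -0.8]
width: 80.2
gripper_force: 0.0
f 0.0 Fz -0.8 green 267 (np.int64(465), np.int64(252), np.int64(507), np.int64(275)) z [17. 28. 32.]
attempt to get argmax of an empty sequence
```

```bash
python3 -m handwheel '[{"delta_pos":[0,0,1],"yaw":0},{"delta_pos":[0,0,2],"yaw":0},{"delta_pos":[0,0,4],"yaw":0},{"delta_pos":[0,0,4],"yaw":0},{"delta_pos":[0,-2,4],"yaw":0},{"delta_pos":[-1,-4,0],"yaw":0},{"delta_pos":[-1,-4,0],"yaw":0},{"delta_pos":[-1,-4,0],"yaw":0},{"delta_pos":[-1,-4,0],"yaw":0},{"delta_pos":[-1,-4,0],"yaw":0}]' 1
python3 -m handwheel '[{"delta_pos":[-0.5,-4,0],"yaw":0},{"delta_pos":[-0.5,-4,0],"yaw":0},{"delta_pos":[0,-4,0],"yaw":0},{"delta_pos":[0,-4,0],"yaw":0},{"delta_pos":[0,-4,0],"yaw":0},{"delta_pos":[0,-4,0],"yaw":0},{"delta_pos":[0,-4,0],"yaw":0},{"delta_pos":[0,-4,0],"yaw":0},{"delta_pos":[0,-4,0],"yaw":0},{"delta_pos":[0,-4,0],"yaw":0}]' -1
python3 - <<'E'
from h import *
t=get_image("top");s=get_image("scene")
for n,p,win in(("top",t,(100,140,260,300)),("scene",s,(400,190,540,320))):
    c=p["color"].astype(int);R,G,B=c[...,0],c[...,1],c[...,2];g=(G>R*1.3)&(G>B*1.3)&(G>40)
    if n=="scene": g[:, :]&=True
    print(n,blob(p,g,84 if n=="top" else 78,win))
    w=cloud(p);l,a,r,b=win;k=np.zeros_like(g);k[a:b,l:r]=g[a:b,l:r];k&=(w[...,1]>250)&(w[...,1]<460)&(w[...,0]>440)
    W=w[k];d=np.array([np.cos(1.198),np.sin(1.198)]);x=W[:,:2]@d
    for q in np.array_split(W[np.argsort(x)],4): print(q.mean(0).round(),np.percentile(q[:,2],90).round())
E
```

```text
clock: 40.12
eef_pos: [471.9, 142.5, 203.7]
tool_rot: [3.14, -0.0, 1.198]
force: [1.6, -1.2, 1.5]
width: 85.3
gripper_force: 0.0
clock: 40.95
eef_pos: [462.3, -257.9, 203.7]
tool_rot: [3.141, 0.0, 1.198]
force: [1.1, -0.5, -0.2]
width: -0.1
gripper_force: 0.0
top (array([523.7, 365.8], dtype=float32), array([524.4, 367.4]), array([90.7, 21.2]), 1.197, 283)
[513. 336.  83.] 87.0
[519. 355.  80.] 87.0
[527. 376.  82.] 88.0
[537. 398.  84.] 87.0
scene (array([525.7, 367.9], dtype=float32), array([525.2, 368. ]), array([92.2, 37. ]), 1.212, 433)
[518. 336.  81.] 86.0
[526. 357.  82.] 86.0
[535. 378.  82.] 86.0
[543. 399.  82.] 87.0
```

```bash
python3 -m handwheel '[{"delta_pos":[-1.7,-2.5,0],"yaw":0},{"delta_pos":[-1.7,-2.5,0],"yaw":0},{"delta_pos":[0,0,-3],"yaw":0},{"delta_pos":[0,0,-3],"yaw":0},{"delta_pos":[0,0,-3],"yaw":0},{"delta_pos":[0,0,-3],"yaw":0},{"delta_pos":[0,0,-1],"yaw":0},{"delta_pos":[0,0,0],"yaw":0},{"delta_pos":[0,0,0],"yaw":0}]' -1
python3 -c 'from h import *;print(status.read_state()["eef_pos"].round(1))'
```

```text
clock: 41.8
eef_pos: [429.2, -305.5, 73.5]
tool_rot: [3.141, -0.0, 1.198]
force: [0.4, -0.4, 0.2]
width: -0.2
gripper_force: 0.0
[ 429.2 -305.5   73.5]
```

```bash
python3 -m handwheel '[{"delta_pos":[-0.05,-0.2,-0.6],"yaw":0},{"delta_pos":[0,0,-0.6],"yaw":0},{"delta_pos":[0,0,-0.5],"yaw":0},{"delta_pos":[0,0,0],"yaw":0}]'
python3 -m handwheel '[{"delta_pos":[0,0,-0.4],"yaw":0},{"delta_pos":[0,0,-0.4],"yaw":0},{"delta_pos":[0,0,0],"yaw":0}]'
python3 -m handwheel '[{"delta_pos":[0,0,-0.3],"yaw":0},{"delta_pos":[0,0,-0.2],"yaw":0},{"delta_pos":[0,0,0],"yaw":0},{"delta_pos":[0,0,0],"yaw":0}]'
```

```text
clock: 42.13
eef_pos: [428.8, -308.5, 55.9]
tool_rot: [3.14, 0.0, 1.198]
force: [-0.1, -1.7, 3.6]
width: -0.3
gripper_force: 1.6
clock: 42.38
eef_pos: [428.8, -308.5, 47.9]
tool_rot: [3.14, 0.001, 1.198]
force: [0.7, -1.1, 7.6]
width: 0.1
gripper_force: 3.5
clock: 42.72
eef_pos: [428.9, -308.6, 45.8]
tool_rot: [3.139, 0.002, 1.198]
force: [-3.9, 1.4, 30.3]
width: 0.2
gripper_force: 15.1
```

Hard stop reached (30 N at z 45.8), so the plunger is fully down. I release it and move clear.

```bash
python3 -m handwheel '[{"delta_pos":[0,0,0.5],"yaw":0},{"delta_pos":[0,0,1],"yaw":0},{"delta_pos":[0,0,2],"yaw":0},{"delta_pos":[0,0,4],"yaw":0},{"delta_pos":[0,0,4],"yaw":0},{"delta_pos":[-1,3,2],"yaw":0},{"delta_pos":[-1,4,0],"yaw":0},{"delta_pos":[-0.5,4,0],"yaw":0},{"delta_pos":[0,4,0],"yaw":0},{"delta_pos":[0,2,0],"yaw":0}]'
python3 -m handwheel '[{"delta_pos":[0,0,0],"yaw":0},{"delta_pos":[0,0,0],"yaw":0},{"delta_pos":[0,0,0],"yaw":0},{"delta_pos":[0,0,0],"yaw":0}]'|head -2
python3 - <<'E'
from h import *
chunks()
t=get_image("top")
for o in("dish","sample_bottle","amber_jar","cup","reagent_bottle"):
    b=models.boxes_of(t,o)
    if b: print(o,b[0])
c=t["color"].astype(int);R,G,B=c[...,0],c[...,1],c[...,2]
print(blob(t,(G>R*1.3)&(G>B*1.3)&(G>40),84,(100,140,260,300)))
E
```

```text
clock: 43.55
eef_pos: [401.6, -133.2, 178.0]
tool_rot: [-3.14, -0.001, 1.202]
force: [1.1, 0.5, 1.1]
width: 0.1
gripper_force: 0.0
clock: 43.88
eef_pos: [403.0, -139.0, 177.6]
scene [211. 205.] 47 [ 426. -309.   59.]
scene [200. 235.] 117 [ 529. -301.   51.]
scene [217. 241.] 95 [ 545. -255.   50.]
top [417. 227.] 110 [ 538. -253.   48.]
top [436. 233.] 137 [ 520. -302.   49.]
top [440. 270.] 156 [ 429. -309.   56.]
dish {'rect': [399.7, 182.1, 470.1, 253.5], 'score': 0.65}
sample_bottle {'rect': [99.2, 178.8, 134.9, 210.3], 'score': 0.98}
amber_jar {'rect': [349.8, 112.4, 372.5, 145.7], 'score': 0.81}
cup {'rect': [499.0, 201.7, 532.0, 228.9], 'score': 0.64}
reagent_bottle {'rect': [255.2, 111.3, 281.1, 146.8], 'score': 0.65}
(array([523.8, 366. ], dtype=float32), array([524.6, 367.4]), array([90.7, 20.7]), 1.197, 281)
```

Five lumps are in the dish, the plunger is back out, and the bystanders and dish have not moved. The scoop is level on its mat.

```bash
python3 -c 'from cell import ctrl;print(ctrl.finish_job())'
```

```text
the job is handed in; nothing more can be done
None
```

The job is handed in at about 44 s, checked by camera measurements: all five lumps are in the dish (one fell to the table mid-carry and was re-scooped without finger contact), the plunger was pressed to its stop and sprang back, the scoop stands upright on its mat, and the dish and bystanders are where they were.

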